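# Clamp a mortise lock and offer up its cylinder

### The arm

A 6-joint arm with a two-finger parallel gripper is mounted at the origin on a cart in front of the work surface, level with it; the furniture and walls round the work are solid. World frame = base frame: x ahead of the robot, y to its left, z up, the work surface at z = 0. Lengths are in m, angles in rad, forces in N, time in s.
With the tool pointing down it reaches from about 0.25 to 0.8 m from the base axis. Payload 8.5 kg.
Tool frame: the origin (TCP) lies at the very end of the fingers, on their centre line; the grasp point (between the pads) lies 19 mm behind it; z points along the fingers, y is the direction in which the jaws open and shut (so a half turn about z gives the same grasp; the last joint's range is limited). The gripper opens to 85 mm and grips with 20 to 120 N. Pads are 22 mm wide; open, the fingers measure 114 mm over their backs; the gripper's body (76 mm by 85 mm) begins 54 mm behind the grasp point. The pads swing forward as they close: fully open they stand 13 mm farther back than shut.
Start: joints at [1.231, 0.238, -0.013, 1.319, 0, 1.571], TCP at [0.175, 0.495, 0.231] pointing down, gripper open.
Joint ranges: [-2.66, 2.66], [-1.03, 1.9], [-1.14, 1.46], [-1.82, 2.27], [-1.45, 1.34], [-3.14, 3.14]. Speed limits (rad/s): [2.22, 2.22, 2.79, 3.14, 3.14, 3.14].

### API

Orientations are given as a unit quaternion [x, y, z, w].
In Python, from station import env, get_image, calibration, models gives the robot as it stands.
- The arm moves only by the tool send_rows, never from a script. Its argument "deltas" is a list that holds one entry, the list of rows, each a list of 7 numbers: the opening, from 0 (shut) to 1 (fully open), then the shift along the tool's x, y, z in m, then the turn, a rotation vector about the tool's x, y, z in degrees. In form: [[[gripper, tx, ty, tz, rx, ry, rz], ...]]. A call has exactly 8 rows; each row is the pose to reach, as a shift and turn from the pose commanded when the call began, along the tool's axes at that moment; what a row does not reach only later rows make up. A row lasts 1/12 s, in which the tool goes at most 41.7 mm and 7.16 degrees, less where a joint would pass 70% of its speed; a pose out of reach is approached as far as the arm can. A call with a gripper value outside its range is refused whole. The fingers move at their own pace and stop on an object; "grip_force" is the grip in N (left out, the last holds). Time passes only in rows, so rows that repeat a pose let the fingers close, or fill a call up. It gives the time, the measured TCP pose, the force and the opening at its end, in the units of the state.
- env.observe(): the state, without advancing time (a new reading comes with each control period).
- get_image(name): name is "side" or "top" or "wrist"; returns the picture (480x640x3 uint8, red, green, blue); there is no depth.
- calibration(name): a dict with "fx", "fy", "cx", "cy" (pixels), "R" (3x3) and "t" (3): a world point X has camera coordinates R X + t; the wrist camera has in their place "hand_eye" (4x4, takes a point from camera to tool coordinates, whose origin is the TCP and whose axes are the flange's). Camera axes: x right, y down, z forward; pixel columns grow to the right and rows downward; lengths in m; the calibration is good to about 2 mm. A picture is of the moment at which its call begins: read the wrist's pose just before it. calibration takes no time and is no camera call.
- env.sign_off(): hands the job in, once; it reports no verdict.
Trained networks look in the newest picture that a camera, given by its name, has taken for a name from the list of things; names that differ only in an ending like _2 or _b are one class to them, and where a whole thing is asked for, a point or a joint stands for the part that bears it (a point fixed in the world has none). Each returns a list of dicts, best first, with "confidence" (0 to 1); they miss things now and then, are a little off and sometimes report something else, mostly with a low value. They report only what shows in the picture. A call takes as long as a camera call. They do not tell look-alikes from the thing itself.
- models.search_frame(camera, label): "rect" ([centre column, centre row, width, height] in pixels, round what is visible of it).
- models.outline_of(camera, label): "mask" (480x640 bool, what is visible of it) and "rect" ([centre column, centre row, width, height] in pixels, round what is visible of it).
The state is a dict: "t": time; "joint_positions": joint angles; "dq": joint speeds; "effort": joint torques, N m; "position": TCP position; "orientation": TCP orientation; "contact_force": force on the tool from outside, world axes, zero at the start; "ft_torque": the same for the moment, N m; "opening": finger opening in m.
Only numpy, scipy, OpenCV 4.12 (cv2) and the standard library are available. Lean on these libraries where they do the work, as an engineer would, in place of code of your own. Each camera call takes 0.05 s, during which the arm holds its last target.

### The job

Clamp the lock case in the bench fixture: slide the loose jaw up until it has pushed the case fully and squarely home against the fence, and there turn the knob on the jaw clockwise until it is tight. Then take the silver lock cylinder from the wooden stand, carry it clear over the bins and hold it upright about a centimetre above the keyhole-shaped opening of the case, round part over round part and narrow part over narrow part, without ever touching the case or the bins with it. Finish while still holding it there, quite still - I will turn its cam in line with the key and steer it in myself - and leave the two brass cylinders and the two bins where they stand.

Things in the scene. Friction and masses are not known exactly. Their poses are not given: they have to be found in the camera images.
- fixture: low bench fixture fixed to the desk: aluminium base 220 x 160 x 12 mm with a blue fence across its far end and two blue rests. Origin on the desk (z = 0); x points along the slide from the jaw to the fence, z up. The base reaches from x = -105 to 115 mm, y = -80 to 80 mm; the face of the fence is at x = 95 mm, its top at z = 58 mm; the rests (top z = 38 mm, at y = -46 and 46 mm, 14 mm wide) carry the lock case
- jaw (a joint): sliding jaw, a blue block 52 mm (x) x 64 mm (y), top at z = 56 mm, moving along the fixture's x: 0 = fully back (starts 0 to 0.008 m), grows towards the fence. It stands at 0.040 m when the case is pressed home. Loose it slides with about 2 N; pushing the case along takes about 5 N in all. It can be moved by the knob on it
- clamp (a joint): clamp knob on top of the jaw, rad: 0 = loose (starts 0 to 0.25), grows clockwise seen from above, end stop at 1.35; its pad grips the slide from about 0.5 on and beyond 1.1 it is tight; at the stop it holds the jaw against over 20 N. Needs up to about 0.25 N m and stays where it is left
- knob_grip (a point): point on the knob's axis at the height to grip it (z = 82 mm above the desk). The knob has a black grip bar 46 mm long, 13 mm thick and 26 mm high (z = 68 to 94 mm); x of this frame runs along the bar and turns with it, z is up; it travels with the jaw
- lock_case: loose mortise lock case lying flat on the rests, 0.45 kg: steel box 76 mm (x) x 110 mm (y) x 15 mm with a brass forend plate 3 x 155 x 22 mm on its +x side, towards the fence. Origin at the centre of the box's underside (z = 38 mm above the desk); x towards the fence, z up. Home, its origin is at x = 54 mm in the fixture's frame, with the forend plate flat on the fence; it starts 4 to 12 mm short of that
- hole_round (a point): centre of the round part (18 mm diameter) of the keyhole-shaped through opening in the case, at its upper face (z = 53 mm above the desk); axes as the case
- hole_narrow (a point): centre of the rounded end of the opening's narrow part (11 mm wide), at the upper face, 20 mm from hole_round towards the case's -y
- stand: wooden block 170 x 75 x 22 mm fixed to the desk, three equal pockets 10 mm deep in a row along its x, 55 mm apart, each holding a cylinder on end. Origin at the centre of its underside, z up
- silver_cyl: silver-coloured profile lock cylinder standing on end in one of the pockets (any of them), the shortest of the three: 54 mm tall, 0.135 kg, section 17 mm (x) by 33.5 mm (y): a round barrel of 17 mm diameter with a 10 mm wide rounded leg towards -y. Origin at the centre of the barrel's lower end (12 mm above the desk in the pocket), z up along the cylinder. Its section reaches from y = -25 to +8.5 mm, its middle lies at y = -8.25 mm
- foot_round (a point): centre of the barrel at the cylinder's lower end (the body's origin)
- foot_narrow (a point): centre of the leg's rounded edge at the cylinder's lower end, 20 mm from foot_round towards -y
- brass_60: brass-coloured cylinder of the same section, 60 mm tall, in another pocket; bystander, same origin and axes
- brass_70: brass-coloured cylinder of the same section, 70 mm tall, in another pocket; bystander, same origin and axes
- bin_red: red open parts bin 115 x 127 x 64 mm between stand and fixture, origin at the centre of its underside; bystander
- bin_blue: blue open parts bin 126 x 141 x 72 mm between stand and fixture, behind the red one, origin at the centre of its underside; bystander
Not all that is in view belongs to the job. Leave any purple, red or turquoise look-alike of the silver_cyl alone.

How it is judged:
On the way, in this order (a step that is already met when the one before it is completed fails the run):
1. the jaw has pushed the lock case home against the fence (x of lock_case in the frame of fixture above 0.0522 m and value of joint jaw above 0.038 m and angle between the x axis of lock_case and the x axis of fixture, either way round below 0.03 rad), for 0.1 s.
2. the knob is tight with the case still home (all of step 1 and value of joint clamp above 1.1 rad), for 0.2 s.
3. the silver cylinder is lifted out of its pocket by the gripper (height (world z) of foot_round above 0.03 m and contact force between silver_cyl and the fingers above 1 N), for 0.2 s.
At the end, for the whole second after the job is handed in: Case home (within 1.8 mm, 0.03 rad), knob past 1.1 rad; silver cylinder still, held only by the gripper, upright within 0.1 rad, foot 3 to 20 mm over the case, round part within 5 mm and narrow part within 6 mm of the opening's; brass cylinders and bins within 15 mm of their places (all of step 2 and horizontal distance between foot_round and hole_round below 0.005 m and horizontal distance between foot_narrow and hole_narrow below 0.006 m and z of foot_round in the frame of hole_round between 0.003 and 0.02 m and angle between silver_cyl's own z axis and vertical below 0.1 rad and linear speed of silver_cyl below 0.01 m/s and contact force between silver_cyl and the fingers above 1 N and contact force between silver_cyl and lock_case below 0.05 N and contact force between silver_cyl and fixture below 0.05 N and distance of each of brass_60, brass_70, bin_red, bin_blue from where it was at the start of the episode below 0.015 m); the arm keeps its last pose, push and grip.
It fails at once if the cylinder touches the lock case (contact force between silver_cyl and lock_case above 0.5 N).
It fails at once if the cylinder knocks against a bin (contact force between silver_cyl and bin_red above 0.5 N or contact force between silver_cyl and bin_blue above 0.5 N).
It fails at once if a brass cylinder is shifted or knocked over (distance of any of brass_60, brass_70 from where it was at the start of the episode above 0.015 m).
It fails at once if a bin is shifted (distance of any of bin_red, bin_blue from where it was at the start of the episode above 0.015 m).
It also fails if it takes over 56 s, if anything falls off the work surface, if the arm or the gripper's body presses on something with over 40 N, if the wrist force passes 120 N, or if a joint passes its speed limit or range.

## Working session

There is one attempt and no reset: what is moved stays moved. The work goes in short steps, Python scripts to look and compute and a tool call to move; the robot and the scene stay as the last step left them, time stands still between calls to the robot, and variables do not carry over. Pictures are saved under pics/ and viewed, and the job is handed in when it is done.

Besides the shell and the picture viewer there is one more tool, called after "Request:" in YAML: its name, and indented under it one key for each argument. send_rows: Moves the arm, as the interface text tells. Its arguments: {"type":"object","properties":{"deltas":{"type":"array","items":{"type":"array","items":{"type":"array","items":{"type":"number"}}}},"grip_force":{"type":"number"}},"required":["deltas"]}

```bash
mkdir -p pics; ls; python3 - <<'E'
from station import env,get_image,calibration,models
import cv2,numpy as np
for n in ["side","top","wrist"]:
    s=env.observe(); im=get_image(n); cv2.imwrite(f"pics/{n}0.png",im[:,:,::-1])
    c=calibration(n); print(n,{k:np.round(np.array(v),4).tolist() for k,v in c.items()})
print(env.observe())
E
```

```text
pics
side {'fx': 559.1091, 'fy': 559.1091, 'cx': 322.5771, 'cy': 241.6634, 'R': [[-0.9888, -0.1484, -0.0135], [-0.0773, 0.5883, -0.805], [0.1274, -0.7949, -0.5932]], 't': [0.5353, 0.0713, 1.1754]}
top {'fx': 511.1746, 'fy': 511.1746, 'cx': 317.5071, 'cy': 245.1068, 'R': [[0.0064, -0.9993, -0.0365], [-0.9848, 0.0, -0.1735], [0.1734, 0.0371, -0.9842]], 't': [0.0825, 0.5161, 0.9249]}
wrist {'fx': 413.415, 'fy': 413.415, 'cx': 320.9182, 'cy': 236.0083, 'hand_eye': [[-0.0001, -0.9597, -0.2809, 0.0713], [1.0, -0.0003, 0.0007, 0.0003], [-0.0008, -0.2809, 0.9597, -0.1423], [0.0, 0.0, 0.0, 1.0]]}
{'t': 0.15, 'joint_positions': array([ 1.23101046e+00,  2.38640554e-01, -1.40466979e-02,  1.31919795e+00,
       -1.68779944e-05,  1.57079409e+00]), 'dq': array([-0.00155308, -0.00208537,  0.0018833 , -0.00056828,  0.00034672,
        0.00091634]), 'effort': array([ 5.32289562e-05, -5.39078701e+01,  3.46597517e+01,  1.44749627e-02,
       -2.49635832e-05,  9.02506656e-06]), 'position': array([0.17487566, 0.49468786, 0.23083199]), 'orientation': array([ 1.69075696e-01,  9.85602918e-01, -5.38024760e-04, -8.37346687e-05]), 'contact_force': array([-0.03505489, -0.06314332, -0.35266582]), 'ft_torque': array([-0.01761669, -0.03154194,  0.02395027]), 'opening': 0.08554235955484607}
```

View pics/top0.png

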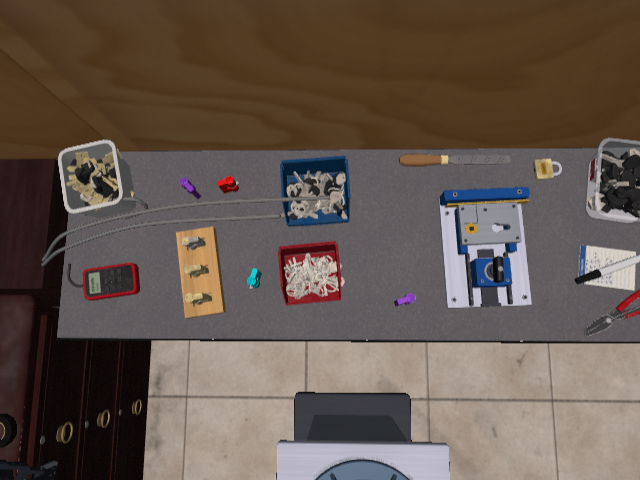

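View pics/side0.png

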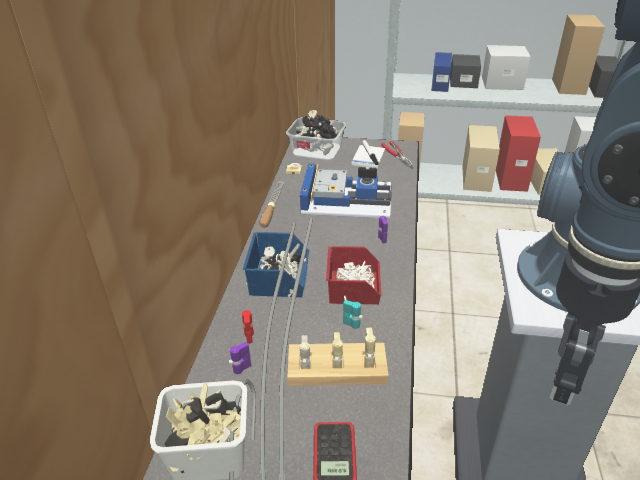

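View pics/wrist0.png

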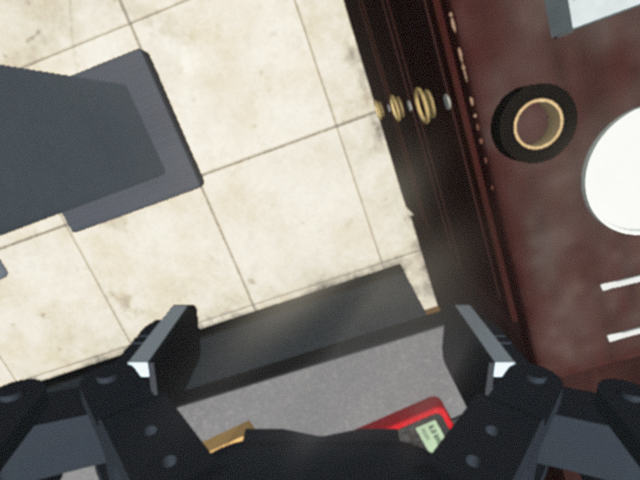

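The top view shows the stand at about (200,272) with three cylinders, the bins at (315,190) and (310,275), and the fixture at (487,248). The purple, red and turquoise look-alikes lie at (188,185), (228,184), (253,278) and (405,299). Next I enlarge the crops.

```bash
python3 - <<'E'
import cv2,numpy as np
t=cv2.imread("pics/top0.png"); s=cv2.imread("pics/side0.png")
a=cv2.resize(t[175:320,425:545],None,fx=4,fy=4,interpolation=cv2.INTER_CUBIC)
cv2.imwrite("pics/fix_top.png",a)
b=cv2.resize(t[220:325,165:275],None,fx=5,fy=5,interpolation=cv2.INTER_CUBIC);cv2.imwrite("pics/st_top.png",b)
c=cv2.resize(s[320:390,280:395],None,fx=6,fy=6,interpolation=cv2.INTER_CUBIC);cv2.imwrite("pics/st_side.png",c)
d=cv2.resize(s[150:225,290:400],None,fx=6,fy=6,interpolation=cv2.INTER_CUBIC);cv2.imwrite("pics/fix_side.png",d)
E
```

```text
(no output)
```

View pics/fix_top.png

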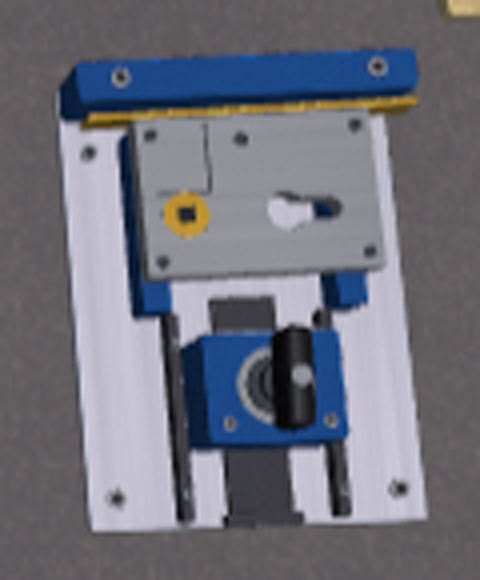

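View pics/st_top.png

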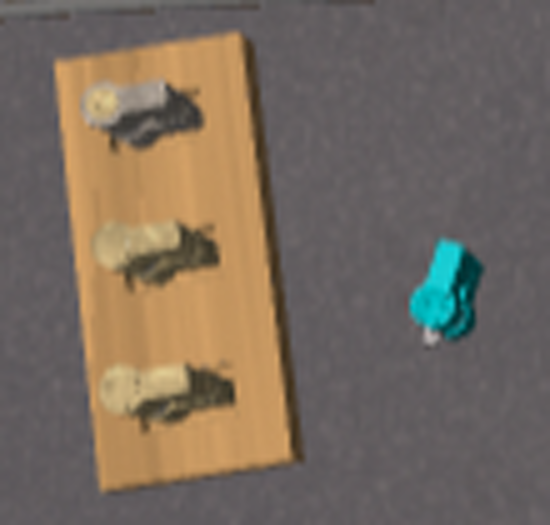

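View pics/st_side.png

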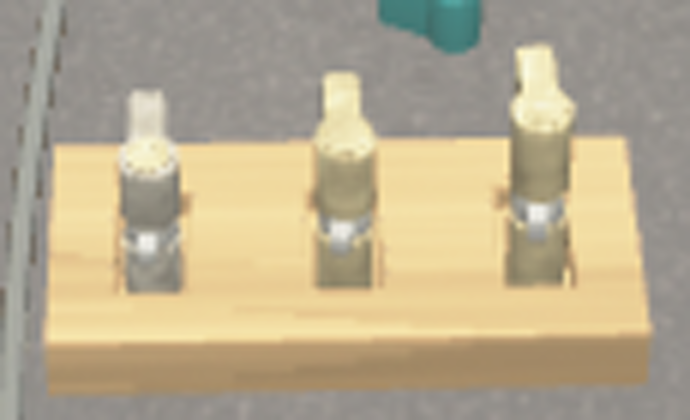

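View pics/fix_side.png

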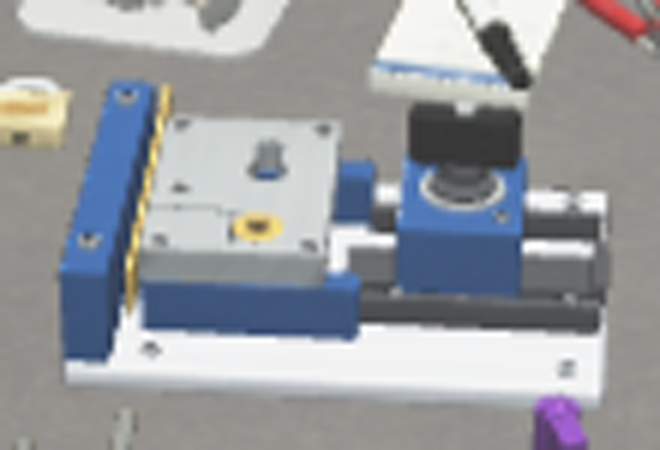

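```bash
cat > h.py <<'E'
import numpy as np, cv2
from station import env,get_image,calibration,models
from scipy.optimize import least_squares
from scipy.spatial.transform import Rotation as Ro
def ext(name,s=None):
    c=calibration(name)
    if name!="wrist": return c,np.array(c["R"]),np.array(c["t"])
    s=s or env.observe()
    T=np.eye(4);T[:3,:3]=Ro.from_quat(s["orientation"]).as_matrix();T[:3,3]=s["position"]
    W=T@np.array(c["hand_eye"]); R=W[:3,:3].T; return c,R,-R@W[:3,3]
def proj(E,X):
    c,R,t=E; p=np.atleast_2d(X)@R.T+t
    return np.c_[c["fx"]*p[:,0]/p[:,2]+c["cx"],c["fy"]*p[:,1]/p[:,2]+c["cy"]]
def at_z(E,uv,z):
    c,R,t=E; uv=np.atleast_2d(uv); d=np.c_[(uv[:,0]-c["cx"])/c["fx"],(uv[:,1]-c["cy"])/c["fy"],np.ones(len(uv))]@R
    o=-R.T@t; k=(z-o[2])/d[:,2]; return o+d*k[:,None]
def pose2(xyw,P):
    P=np.atleast_2d(np.array(P,float)); c,s=np.cos(xyw[2]),np.sin(xyw[2])
    return np.c_[xyw[0]+c*P[:,0]-s*P[:,1],xyw[1]+s*P[:,0]+c*P[:,1],P[:,2]]
def fit(E,P,uv,x0):
    f=lambda v:(proj(E,pose2(v,P))-uv).ravel()
    r=least_squares(f,x0,loss="soft_l1"); return r.x,f(r.x).reshape(-1,2)
E
python3 - <<'E'
from h import *
E=ext("top")
fx=lambda a:np.array(a,float)/4+np.array([425,175])-0.375
P=[[-.105,.08,.012],[-.105,-.08,.012],[.115,.08,.058],[.115,-.08,.058],[.095,-.08,.058],[.095,.08,.058]]
uv=fx([[92,530],[427,519],[77,64],[414,49],[417,88],[80,107]])
f,r=fit(E,P,uv,[.4,-.35,0]); print("fixture",f,np.round(r,1).tolist())
inv=lambda X:(lambda d:np.c_[np.cos(f[2])*d[:,0]+np.sin(f[2])*d[:,1],-np.sin(f[2])*d[:,0]+np.cos(f[2])*d[:,1]])(X[:,:2]-f[:2])
print("jaw top",np.round(inv(at_z(E,fx([[205,335],[345,330],[349,438],[190,445]]),.056))*1e3,1).tolist())
print("knobbar",np.round(inv(at_z(E,fx([[275,328],[312,328],[315,425],[277,430]]),.094))*1e3,1).tolist())
print("case top",np.round(inv(at_z(E,fx([[128,122],[372,110],[384,268],[150,278]]),.053))*1e3,1).tolist())
print("hole",at_z(E,fx([[290,211],[328,206]]),.053),np.round(inv(at_z(E,fx([[290,211],[328,206]]),.053))*1e3,1).tolist())
st=lambda a:np.array(a,float)/5+np.array([165,220])-.4
P=[[-.085,.0375,.022],[.085,.0375,.022],[.085,-.0375,.022],[-.085,-.0375,.022]]
uv=st([[103,492],[55,60],[240,33],[298,462]])
f,r=fit(E,P,uv,[.4,.3,0]); print("stand",f,np.round(r,1).tolist())
print("silver top c",at_z(E,st([[103,103],[163,90]]),.066))
for n in ["stand","silver_cyl","knob_grip","bin_red","bin_blue"]:
    for q in models.search_frame("top",n)[:3]: print(n,np.round(q["rect"]),q["confidence"])
E
```

```text
fixture [ 0.50787927 -0.23887183  0.04291583] [[-0.3, 1.1], [0.7, 0.6], [-0.7, -0.3], [0.3, -0.4], [0.7, 0.1], [-0.7, -0.9]]
jaw top [[-17.4, 29.8], [-17.8, -34.4], [-67.7, -31.1], [-68.0, 41.1]]
knobbar [[-20.8, 9.3], [-21.5, -6.9], [-64.6, -3.9], [-66.2, 12.8]]
case top [[86.2, 55.8], [86.8, -58.6], [11.0, -56.3], [10.9, 51.9]]
hole [[ 0.54841929 -0.25287467  0.053     ]
 [ 0.55078948 -0.2705923   0.053     ]] [[39.9, -15.7], [41.5, -33.5]]
stand [0.46823435 0.31521762 0.16607034] [[0.1, -0.1], [-0.0, 0.7], [0.3, -0.1], [-0.4, -0.4]]
silver top c [[0.52176367 0.33283612 0.066     ]
 [0.52673587 0.31025783 0.066     ]]
stand [201. 273.  46.  90.] 0.68
silver_cyl [254. 280.  11.  19.] 0.77
silver_cyl [192. 190.  17.  17.] 0.74
silver_cyl [193. 244.  19.  15.] 0.72
knob_grip [495. 272.  16.  22.] 0.87
bin_red [311. 273.  67.  63.] 0.59
bin_blue [314. 191.  64.  66.] 0.76
bin_blue [201. 274.  50.  96.] 0.72
```

```bash
cat >> h.py <<'E'
def Rdown(yaw): # tool x at world yaw, z down
    c,s=np.cos(yaw),np.sin(yaw); return np.array([[c,s,0],[s,-c,0],[0,0,-1.]])
def delta(p,yaw,s=None):
    s=s or env.observe(); R=Ro.from_quat(s["orientation"]).as_matrix()
    d=R.T@(np.array(p)-s["position"]); w=Ro.from_matrix(R.T@Rdown(yaw)).as_rotvec(degrees=True)
    print("delta",np.round(d,4).tolist(),np.round(w,2).tolist())
def st():
    s=env.observe();R=Ro.from_quat(s["orientation"]).as_matrix()
    print("t",round(s["t"],2),"p",np.round(s["position"],4),"yaw",round(np.arctan2(R[1,0],R[0,0])%(2*np.pi),4),"tilt",round(float(np.arccos(-R[2,2])),4),"F",np.round(s["contact_force"],1),"op",round(s["opening"],4),"q",np.round(s["joint_positions"],2)); return s
E
python3 - <<'E'
from h import *
st(); delta([.455,-.24,.25],np.pi+.043)
E
```

```text
t 0.4 p [0.1749 0.4949 0.2312] yaw 2.8018 tilt 0.0003 F [0.2 0.4 0.4] op 0.0854 q [ 1.23  0.24 -0.01  1.32  0.    1.57]
delta [-0.509, -0.5995, -0.0186] [-0.02, -0.0, -21.93]
```

Request:
send_rows:
  deltas:
    - [[1,-0.01,-0.012,-0.005,0,0,0],[1,-0.03,-0.036,-0.01,0,0,-2],[1,-0.055,-0.065,-0.0186,0,0,-4],[1,-0.08,-0.094,-0.0186,0,0,-6],[1,-0.105,-0.124,-0.0186,0,0,-8],[1,-0.13,-0.153,-0.0186,0,0,-10],[1,-0.155,-0.183,-0.0186,0,0,-12],[1,-0.18,-0.212,-0.0186,0,0,-14]]

```text
t: 1.07
position: [0.2737, 0.2326, 0.2502]
orientation: [0.047, 0.999, 0.0, 0.0]
contact_force: [1.6, 0.4, -0.5]
opening: 0.0851
```

```bash
python3 - <<'E'
from h import *
st(); delta([.455,-.24,.25],np.pi+.043)
E
```

```text
t 1.07 p [0.2737 0.2326 0.2502] yaw 3.0484 tilt 0.0007 F [ 1.6  0.4 -0.5] op 0.0851 q [ 0.7  -0.06 -0.3   1.33 -0.    0.8 ]
delta [-0.2244, -0.4537, 0.0003] [0.01, 0.04, -7.8]
```

Request:
send_rows:
  deltas:
    - [[1,-0.018,-0.036,0,0,0,-1],[1,-0.036,-0.072,0,0,0,-2],[1,-0.053,-0.107,0,0,0,-3],[1,-0.07,-0.142,0,0,0,-4],[1,-0.088,-0.178,0,0,0,-5],[1,-0.106,-0.213,0,0,0,-6],[1,-0.123,-0.248,0,0,0,-7],[1,-0.14,-0.283,0,0,0,-7.8]]

```text
t: 1.73
position: [0.3859, -0.0625, 0.2504]
orientation: [-0.02, 1.0, -0.0, 0.0]
contact_force: [0.6, 1.0, -0.8]
opening: 0.0858
```

```bash
python3 - <<'E'
from h import *
st(); delta([.455,-.24,.25],np.pi+.043)
E
```

```text
t 1.73 p [ 0.3859 -0.0625  0.2504] yaw 3.1826 tilt 0.001 F [ 0.6  1.  -0.8] op 0.0858 q [-0.16 -0.   -0.24  1.33 -0.   -0.2 ]
delta [-0.0618, -0.1802, 0.0006] [-0.02, 0.05, -0.12]
```

Request:
send_rows:
  deltas:
    - [[1,-0.011,-0.033,0,0,0,0],[1,-0.023,-0.068,0,0,0,0],[1,-0.035,-0.102,0,0,0,0],[1,-0.046,-0.135,0,0,0,0],[1,-0.057,-0.165,0,0,0,0],[1,-0.062,-0.18,0,0,0,0],[1,-0.062,-0.18,0,0,0,0],[1,-0.062,-0.18,0,0,0,0]]

```text
t: 2.4
position: [0.4549, -0.238, 0.2497]
orientation: [-0.019, 1.0, 0.0, -0.0]
contact_force: [-0.7, 0.6, 0.4]
opening: 0.0853
```

```bash
python3 - <<'E'
from h import *
s=st(); im=get_image("wrist"); cv2.imwrite("pics/w1.png",im[:,:,::-1])
E=ext("wrist",s)
f=[0.5079,-.2389,.043]
o=im[:,:,::-1].copy()
for P in ([-.043,0,.094],[-.105,.08,.012],[.095,.08,.058],[.095,-.08,.058],[.04,-.016,.053],[.115,.08,.058],[-.069+.0,.032,.056]):
    u=proj(E,pose2(f,P))[0]; print(P,u.round(1)); cv2.circle(o,tuple(int(v) for v in u),4,(0,0,255),1)
cv2.imwrite("pics/w1o.png",o)
E
```

```text
t 2.4 p [ 0.4549 -0.238   0.2497] yaw 3.1805 tilt 0.001 F [-0.7  0.6  0.4] op 0.0853 q [-0.48  0.21  0.    1.36 -0.   -0.52]
[-0.043, 0, 0.094] [316.  228.3]
[-0.105, 0.08, 0.012] [405.7 137.1]
[0.095, 0.08, 0.058] [404.1 361.8]
[0.095, -0.08, 0.058] [230.9 362.6]
[0.04, -0.016, 0.053] [299.3 305.6]
[0.115, 0.08, 0.058] [403.  380.5]
[-0.069, 0.032, 0.056] [355.4 185.3]
```

View pics/w1o.png

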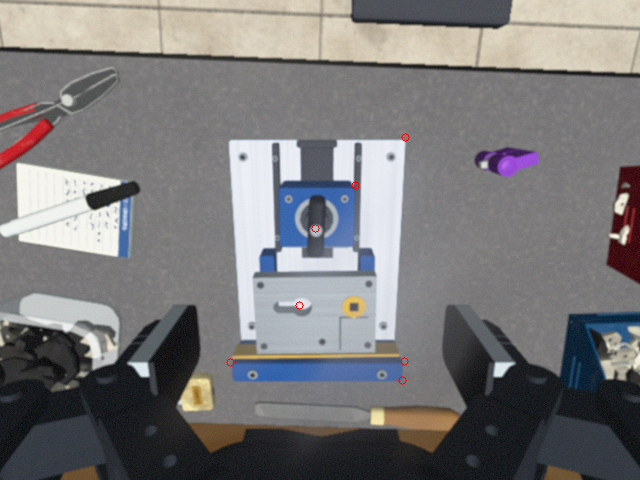

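```bash
python3 - <<'E'
import cv2
t=cv2.imread("pics/w1.png")
cv2.imwrite("pics/w1c.png",cv2.resize(t[130:390,220:415],None,fx=3,fy=3,interpolation=cv2.INTER_CUBIC)[:,:])
cv2.imwrite("pics/w1d.png",cv2.resize(t[130:270,220:415],None,fx=4,fy=4,interpolation=cv2.INTER_CUBIC))
cv2.imwrite("pics/w1e.png",cv2.resize(t[260:390,220:415],None,fx=4,fy=4,interpolation=cv2.INTER_CUBIC))
E
```

```text
(no output)
```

View pics/w1d.png

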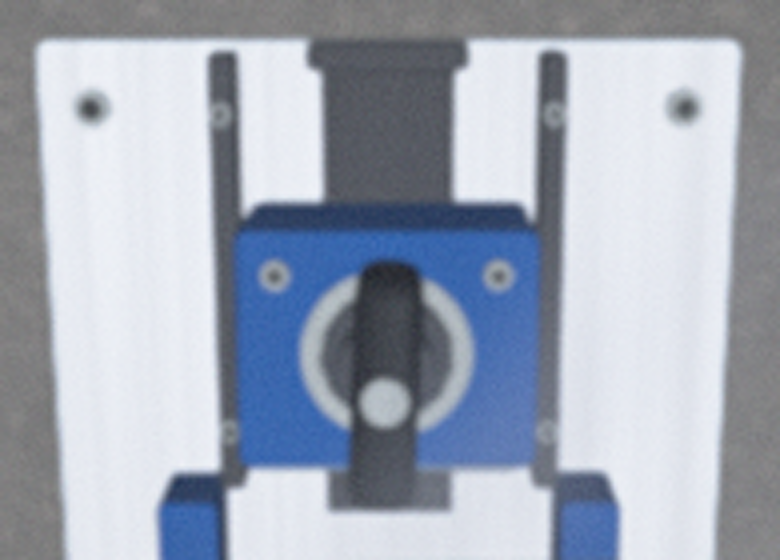

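View pics/w1e.png

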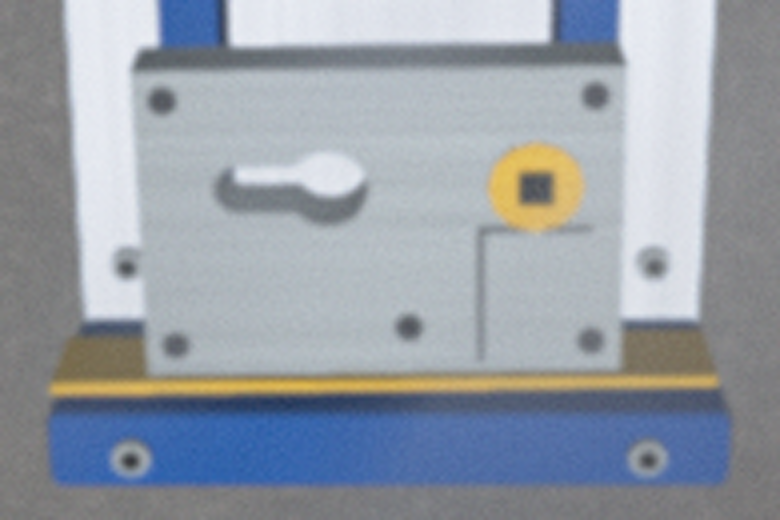

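```bash
python3 - <<'E'
from h import *
E=ext("wrist")
d=lambda a:np.array(a,float)/4+np.array([220,130])-.375
e=lambda a:np.array(a,float)/4+np.array([220,260])-.375
P=[[-.105,-.08,.012],[-.105,.08,.012],[.115,-.08,.058],[.115,.08,.058],[.095,-.08,.058],[.095,.08,.058]]
uv=np.r_[d([[36,40],[742,40]]),e([[52,485],[730,485],[48,416],[730,412]])]
f,r=fit(E,P,uv,[.5,-.24,.04]);print(f,r.round(1).tolist())
inv=lambda X:(lambda q:np.c_[np.cos(f[2])*q[:,0]+np.sin(f[2])*q[:,1],-np.sin(f[2])*q[:,0]+np.cos(f[2])*q[:,1]])(X[:,:2]-f[:2])
mm=lambda uv,z:np.round(inv(at_z(E,uv,z))*1e3,1).tolist()
print("jaw",mm(d([[238,230],[537,230],[238,467],[540,467]]),.056))
print("knob base ring",mm(d([[387,352]]),.058), "dot",mm(d([[385,403]]),.094))
print("bar ends", mm(d([[392,264],[382,508]]),.094), mm(d([[358,290],[418,290],[352,480],[415,480]]),.094))
print("case",mm(e([[133,68],[624,65],[148,374],[622,368]]),.053))
print("hole",mm(e([[328,188],[233,190]]),.053))
np.save("f.npy",f)
E
```

```text
[ 0.50913109 -0.23802841  0.04128785] [[-1.1, -0.6], [0.8, -0.9], [-0.5, 1.2], [0.4, 0.8], [-0.8, -0.2], [1.5, 0.5]]
jaw [[-68.9, -30.6], [-68.8, 30.6], [-18.0, -32.1], [-17.9, 32.3]]
knob base ring [[-43.7, -0.2]] dot [[-42.6, -0.2]]
bar ends [[-69.0, 1.2], [-21.9, -0.9]] [[-64.2, -5.1], [-64.2, 5.9], [-27.5, -6.5], [-27.5, 5.4]]
case [[10.9, -56.3], [10.4, 51.7], [87.3, -56.5], [86.0, 53.9]]
hole [[39.9, -13.9], [40.3, -35.3]]
```

```bash
python3 - <<'E'
from h import *
f=np.load("f.npy"); k=pose2(f,[-.0435,0,.063])[0]; print(k); st(); delta(k,np.pi-.002)
E
```

```text
[ 0.46566816 -0.23982392  0.063     ]
t 2.45 p [ 0.4548 -0.2372  0.2499] yaw 3.1814 tilt 0.0009 F [-0.6 -0.6 -0.5] op 0.0853 q [-0.48  0.21  0.    1.36  0.   -0.52]
delta [-0.0109, -0.0031, 0.1869] [0.02, -0.04, 2.4]
```

Request:
send_rows:
  deltas:
    - [[0.7,-0.0109,-0.003,0.03,0,0,2.4],[0.7,-0.0109,-0.003,0.065,0,0,2.4],[0.7,-0.0109,-0.003,0.1,0,0,2.4],[0.7,-0.0109,-0.003,0.135,0,0,2.4],[0.7,-0.0109,-0.003,0.165,0,0,2.4],[0.7,-0.0109,-0.003,0.18,0,0,2.4],[0.7,-0.0109,-0.003,0.186,0,0,2.4],[0.7,-0.0109,-0.003,0.186,0,0,2.4]]
  grip_force: 60

```text
t: 3.12
position: [0.4657, -0.2386, 0.0633]
orientation: [0.0, 1.0, 0.0, -0.001]
contact_force: [0.8, -0.4, 0.0]
opening: 0.0598
```

```bash
python3 - <<'E'
from h import *
s=st(); im=get_image("wrist"); cv2.imwrite("pics/w2.png",im[:,:,::-1])
f=np.load("f.npy"); k=pose2(f,[-.0435,0,.063])[0]; delta(k,np.pi-.002)
E
```

```text
t 3.12 p [ 0.4657 -0.2386  0.0633] yaw 3.1415 tilt 0.0021 F [ 0.8 -0.4  0. ] op 0.0598 q [-0.47  0.35 -0.31  0.91 -0.   -0.47]
delta [0.0009, -0.0006, 0.0015] [0.0, -0.01, 0.1]
```

View pics/w2.png

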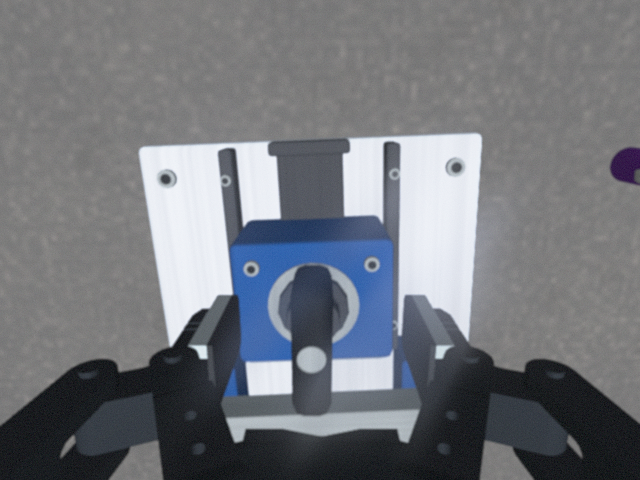

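Request:
send_rows:
  deltas:
    - [[0.7,0,-0.0015,0,0,0,0],[0.3,0,-0.0015,0,0,0,0],[0,0,-0.0015,0,0,0,0],[0,0,-0.0015,0,0,0,0],[0,0,-0.0015,0,0,0,0],[0,0,-0.0015,0,0,0,0],[0,0,-0.0015,0,0,0,0],[0,0,-0.0015,0,0,0,0]]

```text
t: 3.83
position: [0.4672, -0.2416, 0.0649]
orientation: [0.001, 1.0, -0.0, 0.001]
contact_force: [-1.4, 0.9, 7.3]
opening: 0.0154
```

```bash
python3 - <<'E'
from h import *
s=st(); f=np.load("f.npy"); delta(pose2(f,[-.010,0,.063])[0],np.pi-.002)
E
```

```text
t 3.83 p [ 0.4672 -0.2416  0.0649] yaw 3.1403 tilt 0.0015 F [-1.4  0.9  7.3] op 0.0154 q [-0.48  0.35 -0.31  0.91  0.   -0.48]
delta [-0.032, 0.0032, 0.0019] [-0.04, 0.08, 0.04]
```

Request:
send_rows:
  deltas:
    - [[0,-0.002,0,0,0,0,0],[0,-0.006,0.0002,0,0,0,0],[0,-0.01,0.0004,0,0,0,0],[0,-0.014,0.0006,0,0,0,0],[0,-0.018,0.0007,0,0,0,0],[0,-0.022,0.0009,0,0,0,0],[0,-0.025,0.001,0,0,0,0],[0,-0.028,0.0011,0,0,0,0]]

```text
t: 4.5
position: [0.495, -0.2405, 0.0649]
orientation: [0.001, 1.0, -0.0, 0.0]
contact_force: [-3.5, 1.2, 9.3]
opening: 0.0152
```

```bash
python3 - <<'E'
from h import *
s=st(); f=np.load("f.npy"); delta(pose2(f,[-.010,0,.063])[0],np.pi-.002)
im=get_image("wrist"); cv2.imwrite("pics/w3.png",im[:,:,::-1])
E
```

```text
t 4.5 p [ 0.495  -0.2405  0.0649] yaw 3.1403 tilt 0.001 F [-3.5  1.2  9.3] op 0.0152 q [-0.45  0.39 -0.25  0.94 -0.   -0.45]
delta [-0.0041, 0.002, 0.0019] [-0.03, 0.05, 0.04]
```

View pics/w3.png

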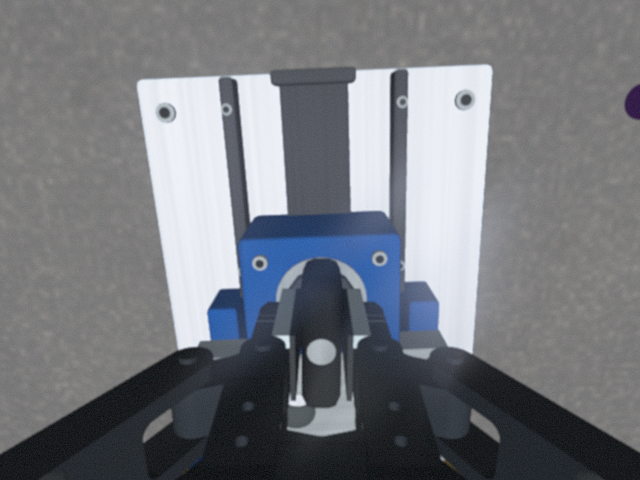

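Request:
send_rows:
  deltas:
    - [[0,-0.001,0,0,0,0,0],[0,-0.002,0.0001,0,0,0,0],[0,-0.003,0.0001,0,0,0,0],[0,-0.004,0.0002,0,0,0,0],[0,-0.005,0.0002,0,0,0,0],[0,-0.006,0.0003,0,0,0,0],[0,-0.007,0.0003,0,0,0,0],[0,-0.007,0.0003,0,0,0,0]]

```text
t: 5.22
position: [0.5004, -0.2402, 0.0648]
orientation: [0.001, 1.0, -0.0, -0.001]
contact_force: [-8.1, -0.6, 12.2]
opening: 0.0157
```

```bash
python3 - <<'E'
from h import *
s=st(); f=np.load("f.npy"); delta(pose2(f,[-.010,0,.063])[0],np.pi-.002)
E
```

```text
t 5.22 p [ 0.5004 -0.2402  0.0648] yaw 3.1399 tilt 0.0021 F [-8.1 -0.6 12.2] op 0.0157 q [-0.45  0.4  -0.23  0.94 -0.   -0.44]
delta [0.0013, 0.0018, 0.0018] [-0.05, -0.11, 0.02]
```

Request:
send_rows:
  deltas:
    - [[0,-0.0005,0,0,0,0,0],[0,-0.001,0,0,0,0,0],[0,-0.0015,0,0,0,0,0],[0,-0.002,0,0,0,0,0],[0,-0.0025,0,0,0,0,0],[0,-0.003,0,0,0,0,0],[0,-0.003,0,0,0,0,0],[0,-0.003,0,0,0,0,0]]

```text
t: 5.88
position: [0.5006, -0.2402, 0.0647]
orientation: [0.001, 1.0, -0.001, -0.003]
contact_force: [-17.5, -1.1, 19.9]
opening: 0.0154
```

```bash
python3 - <<'E'
from h import *
s=st(); f=np.load("f.npy"); delta(pose2(f,[-.010,0,.063])[0],np.pi-.002)
E=ext("top"); im=get_image("top"); cv2.imwrite("pics/t2.png",cv2.resize(im[175:320,425:545,::-1],None,fx=4,fy=4,interpolation=cv2.INTER_CUBIC))
im=get_image("side"); cv2.imwrite("pics/s2.png",cv2.resize(im[130:230,280:410,::-1],None,fx=6,fy=6,interpolation=cv2.INTER_CUBIC))
E
```

```text
t 5.88 p [ 0.5006 -0.2402  0.0647] yaw 3.1391 tilt 0.0067 F [-17.5  -1.1  19.9] op 0.0154 q [-0.45  0.4  -0.23  0.95 -0.   -0.44]
delta [0.0014, 0.0018, 0.0017] [-0.06, -0.38, -0.03]
```

View pics/s2.png

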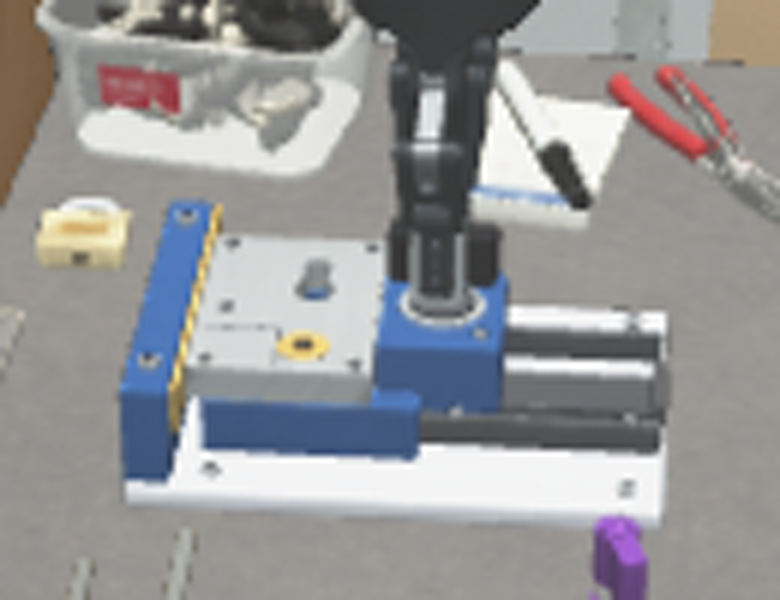

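Request:
send_rows:
  deltas:
    - [[0,0,0,0,0,0,5],[0,0,0,0,0,0,11],[0,0,0,0,0,0,17],[0,0,0,0,0,0,23],[0,0,0,0,0,0,29],[0,0,0,0,0,0,35],[0,0,0,0,0,0,41],[0,0,0,0,0,0,46]]
  grip_force: 80

```text
t: 6.65
position: [0.5005, -0.2406, 0.0648]
orientation: [0.394, 0.919, -0.002, -0.003]
contact_force: [-18.9, -2.7, 20.9]
opening: 0.0139
```

```bash
python3 - <<'E'
from h import *
s=st();print(s["ft_torque"])
E
```

```text
t 6.65 p [ 0.5005 -0.2406  0.0648] yaw 2.3307 tilt 0.0071 F [-18.9  -2.7  20.9] op 0.0139 q [-0.45  0.4  -0.23  0.95 -0.    0.37]
[-0.75597946  4.16663315  0.18459582]
```

Request:
send_rows:
  deltas:
    - [[0,0,0,0,0,0,5],[0,0,0,0,0,0,10],[0,0,0,0,0,0,15],[0,0,0,0,0,0,20],[0,0,0,0,0,0,24],[0,0,0,0,0,0,27],[0,0,0,0,0,0,29],[0,0,0,0,0,0,29]]

```text
t: 7.32
position: [0.5002, -0.2408, 0.0648]
orientation: [0.611, 0.792, -0.003, -0.002]
contact_force: [-20.9, -3.7, 21.6]
opening: 0.0143
```

```bash
python3 - <<'E'
from h import *
s=st();print(s["ft_torque"])
im=get_image("wrist"); cv2.imwrite("pics/w4.png",im[:,:,::-1])
E
```

```text
t 7.32 p [ 0.5002 -0.2408  0.0648] yaw 1.8275 tilt 0.0076 F [-20.9  -3.7  21.6] op 0.0143 q [-0.45  0.4  -0.23  0.95 -0.01  0.87]
[-0.83710822  4.43117556  0.14203503]
```

View pics/w4.png

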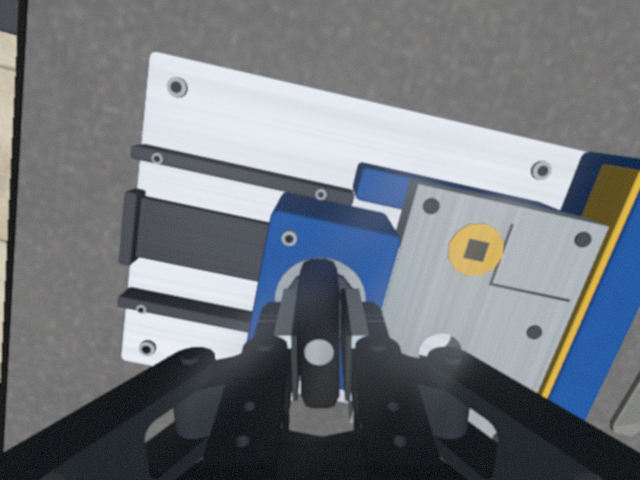

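Request:
send_rows:
  deltas:
    - [[0,0.0006,-0.0024,0,0,0,0],[0.5,0.0006,-0.0024,0,0,0,0],[0.7,0.0006,-0.0024,0,0,0,0],[0.7,0.0006,-0.0024,0,0,0,0],[0.7,0.0006,-0.0024,-0.02,0,0,0],[0.7,0.0006,-0.0024,-0.055,0,0,0],[0.7,0.0006,-0.0024,-0.09,0,0,0],[0.7,0.0006,-0.0024,-0.125,0,0,0]]

```text
t: 8.03
position: [0.5021, -0.2397, 0.1901]
orientation: [0.609, 0.793, 0.0, -0.0]
contact_force: [1.2, 0.1, -0.4]
opening: 0.0601
```

```bash
python3 - <<'E'
from h import *
s=st(); delta([.47,-.245,.25],np.pi+.041)
E
```

```text
t 8.03 p [ 0.5021 -0.2397  0.1901] yaw 1.8317 tilt 0.0008 F [ 1.2  0.1 -0.4] op 0.0601 q [-0.45  0.31 -0.02  1.24  0.    0.86]
delta [0.0032, -0.0324, -0.0599] [0.0, -0.05, -77.4]
```

Request:
send_rows:
  deltas:
    - [[0.7,0,-0.004,-0.01,0,0,-7],[0.7,0,-0.008,-0.02,0,0,-14],[0.7,0.001,-0.012,-0.03,0,0,-21],[0.7,0.001,-0.016,-0.04,0,0,-28],[0.7,0.002,-0.02,-0.05,0,0,-35],[0.7,0.002,-0.025,-0.06,0,0,-42],[0.7,0.003,-0.03,-0.06,0,0,-49],[0.7,0.003,-0.032,-0.06,0,0,-56]]

```text
t: 8.7
position: [0.4707, -0.2454, 0.2496]
orientation: [0.163, 0.987, -0.0, 0.001]
contact_force: [0.2, 0.5, -0.2]
opening: 0.0595
```

Request:
send_rows:
  deltas:
    - [[0.7,0,0,0,0,0,-7],[0.7,0,0,0,0,0,-14],[0.7,0,0,0,0,0,-21],[1,0,0,0,0,0,-21.4],[1,0,0,0,0,0,-21.4],[1,0,0,0,0,0,-21.4],[1,0,0,0,0,0,-21.4],[1,0,0,0,0,0,-21.4]]

```text
t: 9.37
position: [0.4706, -0.2454, 0.2489]
orientation: [-0.019, 1.0, -0.0, -0.0]
contact_force: [-0.7, 0.4, 0.1]
opening: 0.0853
```

```bash
python3 - <<'E'
from h import *
import json
s=st(); im=get_image("wrist"); cv2.imwrite("pics/w5.png",im[:,:,::-1])
json.dump({k:np.array(s[k]).tolist() for k in("position","orientation")},open("s5.json","w"))
cv2.imwrite("pics/w5c.png",cv2.resize(im[120:390,220:420,::-1],None,fx=2.9,fy=2.2,interpolation=cv2.INTER_CUBIC))
cv2.imwrite("pics/w5e.png",cv2.resize(im[230:360,220:415,::-1],None,fx=4,fy=4,interpolation=cv2.INTER_CUBIC))
E
```

```text
t 9.37 p [ 0.4706 -0.2454  0.2489] yaw 3.1804 tilt 0.0001 F [-0.7  0.4  0.1] op 0.0853 q [-0.48  0.24  0.04  1.37 -0.   -0.52]
```

View pics/w5.png

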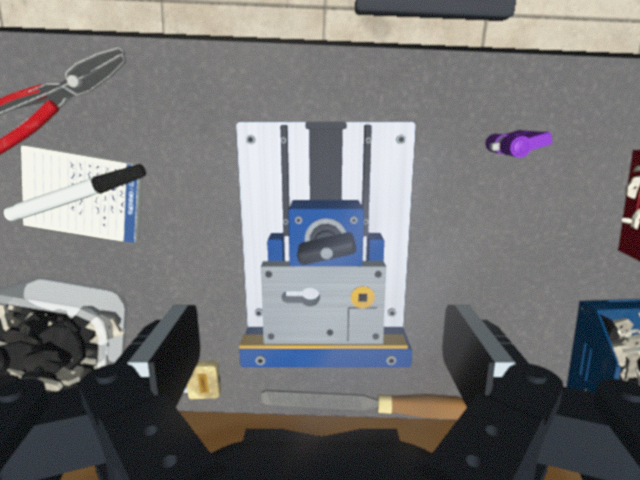

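View pics/w5e.png

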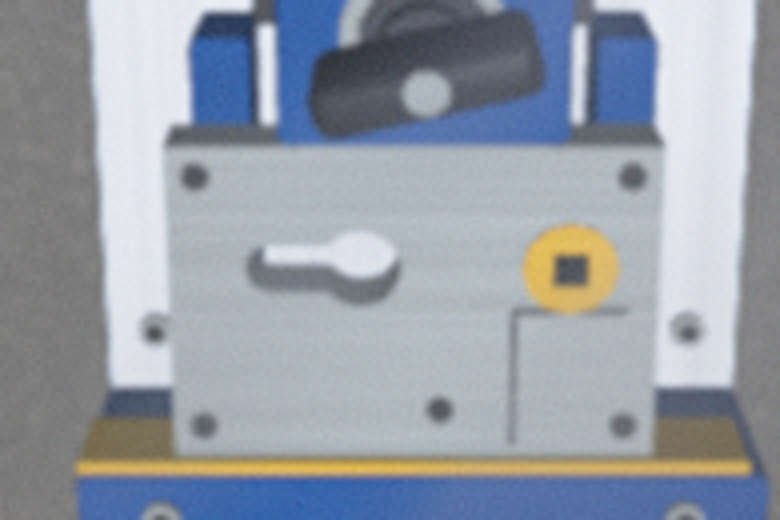

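```bash
python3 - <<'E'
from h import *
import json
s={k:np.array(v) for k,v in json.load(open("s5.json")).items()}
E=ext("wrist",s); f=np.load("f.npy")
e=lambda a:np.array(a,float)/4+np.array([220,230])-.375
inv=lambda X:(lambda q:np.c_[np.cos(f[2])*q[:,0]+np.sin(f[2])*q[:,1],-np.sin(f[2])*q[:,0]+np.cos(f[2])*q[:,1]])(X[:,:2]-f[:2])
print("case top corners",np.round(inv(at_z(E,e([[166,146],[663,146],[178,455],[655,455]]),.053))*1e3,1).tolist())
uv=e([[358,268],[274,268]]); X=at_z(E,uv,.053); print("hole",X,np.round(inv(X)*1e3,1).tolist())
np.save("hole.npy",X)
im=cv2.imread("pics/w5.png"); S=6
o=cv2.resize(im[270:330,260:360],None,fx=S,fy=S,interpolation=cv2.INTER_CUBIC)
for x0,rr,col in((X[0],.009,(0,0,255)),(X[0]+ .02*(X[1]-X[0])/np.linalg.norm(X[1]-X[0]),.0055,(0,255,0))):
    a=np.linspace(0,6.28,60); p=proj(E,np.c_[x0[0]+rr*np.cos(a),x0[1]+rr*np.sin(a),0*a+.053])
    cv2.polylines(o,[np.int32((p-[260,270]+.5)*S)],True,col,1)
print(np.linalg.norm(X[1]-X[0]))
cv2.imwrite("pics/hole.png",o)
E
```

```text
case top corners [[16.2, -57.5], [16.5, 50.7], [92.1, -58.0], [92.4, 52.0]]
hole [[ 0.55503789 -0.25214605  0.053     ]
 [ 0.55575717 -0.27083463  0.053     ]] [[45.3, -16.0], [45.2, -34.7]]
0.018702424238528383
```

View pics/hole.png

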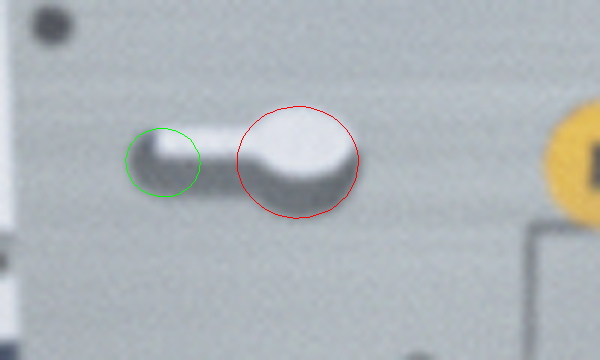

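```bash
python3 - <<'E'
from h import *
s=st(); delta([.505,.324,.25],np.pi+.166)
E
```

```text
t 9.42 p [ 0.4706 -0.2454  0.2489] yaw 3.1809 tilt 0.0001 F [-0.1 -0.7 -0.7] op 0.0852 q [-0.48  0.24  0.04  1.37 -0.   -0.52]
delta [-0.0568, 0.5676, -0.0011] [-0.01, -0.0, -7.26]
```

Request:
send_rows:
  deltas:
    - [[1,-0.001,0.01,0,0,0,0],[1,-0.004,0.045,0,0,0,0],[1,-0.008,0.085,0,0,0,-1],[1,-0.012,0.125,0,0,0,-2],[1,-0.016,0.165,0,0,0,-3],[1,-0.02,0.205,0,0,0,-4],[1,-0.024,0.245,0,0,0,-5],[1,-0.028,0.285,0,0,0,-6]]

```text
t: 10.08
position: [0.4863, 0.0429, 0.2492]
orientation: [-0.073, 0.997, 0.0, 0.0]
contact_force: [1.5, 0.7, -1.1]
opening: 0.0856
```

```bash
python3 - <<'E'
from h import *
s=st(); delta([.505,.324,.25],np.pi+.166)
E
```

```text
t 10.08 p [0.4863 0.0429 0.2492] yaw 3.2871 tilt 0.0005 F [ 1.5  0.7 -1.1] op 0.0856 q [ 0.09  0.17 -0.06  1.34  0.   -0.06]
delta [-0.0593, 0.2754, -0.0008] [0.0, 0.03, -1.17]
```

Request:
send_rows:
  deltas:
    - [[1,-0.008,0.04,0,0,0,-1.2],[1,-0.016,0.08,0,0,0,-1.2],[1,-0.025,0.12,0,0,0,-1.2],[1,-0.034,0.16,0,0,0,-1.2],[1,-0.042,0.2,0,0,0,-1.2],[1,-0.05,0.24,0,0,0,-1.2],[1,-0.057,0.265,0,0,0,-1.2],[1,-0.0593,0.2754,0,0,0,-1.2]]

```text
t: 10.75
position: [0.5049, 0.3257, 0.2483]
orientation: [-0.084, 0.996, 0.0, -0.0]
contact_force: [-0.4, -1.3, -1.5]
opening: 0.0851
```

Request:
send_rows:
  deltas:
    - [[1,0,0,0,0,0,0],[1,0,0,0,0,0,0],[1,0,0,0,0,0,0],[1,0,0,0,0,0,0],[1,0,0,0,0,0,0],[1,0,0,0,0,0,0],[1,0,0,0,0,0,0],[1,0,0,0,0,0,0]]

```text
t: 11.42
position: [0.5058, 0.3211, 0.2491]
orientation: [-0.083, 0.997, 0.0, 0.0]
contact_force: [0.4, 0.7, -0.7]
opening: 0.0852
```

```bash
python3 - <<'E'
from h import *
import json
s=st(); im=get_image("wrist"); cv2.imwrite("pics/w6.png",im[:,:,::-1])
json.dump({k:np.array(s[k]).tolist() for k in("position","orientation")},open("s6.json","w"))
E=ext("wrist",s); print(proj(E,[[.5218,.3328,.066],[.5267,.3103,.066]]))
for q in models.search_frame("wrist","silver_cyl"): print(np.round(q["rect"]),q["confidence"])
E
```

```text
t 11.42 p [0.5058 0.3211 0.2491] yaw 3.3072 tilt 0.0002 F [ 0.4  0.7 -0.7] op 0.0852 q [ 0.57  0.36  0.21  1.42 -0.    0.4 ]
[[331.25835137 228.33432266]
 [303.07636582 229.66826324]]
[318. 334.  30.  52.] 0.97
[324. 222.  45.  33.] 0.92
[196. 118.  44.  43.] 0.77
[238. 332.  40.  33.] 0.73
```

View pics/w6.png

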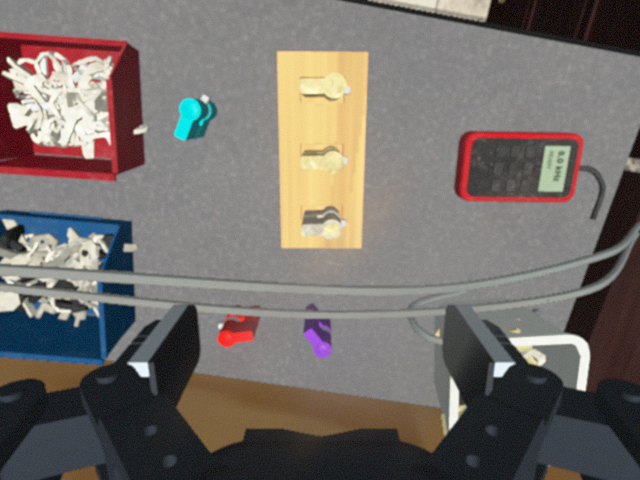

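Candidates are (323,222) in the stand, the brass pair at (322,158) and (325,87), and the turquoise (193,117), red (238,332) and purple (318,332) look-alikes. The one at (323,222) should be the silver cylinder, so I enlarge it.

```bash
python3 - <<'E'
import cv2
t=cv2.imread("pics/w6.png")
cv2.imwrite("pics/w6c.png",cv2.resize(t[195:255,275:370],None,fx=8,fy=8,interpolation=cv2.INTER_CUBIC))
E
```

```text
(no output)
```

View pics/w6c.png

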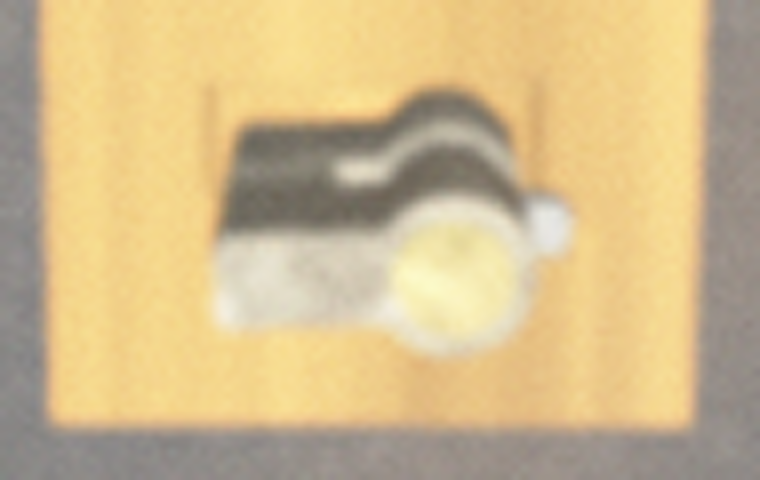

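```bash
python3 - <<'E'
from h import *
import json
s={k:np.array(v) for k,v in json.load(open("s6.json")).items()}
E=ext("wrist",s)
e=lambda a:np.array(a,float)/8+np.array([275,195])-.44
print(at_z(E,e([[455,275],[372,278],[215,282],[532,275]]),.066))
# stand corners on crop z .022
P=at_z(E,e([[48,428],[693,428]]),.022);print(P)
im=cv2.imread("pics/w6.png"); S=8
def draw(v,name):
    o=cv2.resize(im[195:255,275:370],None,fx=S,fy=S,interpolation=cv2.INTER_CUBIC)
    a=np.linspace(0,2*np.pi,60)
    for c,r in(((0,0),.0085),((0,-.02),.005)):
        X=pose2(v,np.c_[c[0]+r*np.cos(a),c[1]+r*np.sin(a),0*a+.066]); cv2.polylines(o,[np.int32((proj(E,X)-[275,195]+.5)*S)],True,(0,0,255),1)
    cv2.imwrite(name,o)
p=at_z(E,e([[372,278]]),.066)[0]; yaw=.166
v=[*(pose2([p[0],p[1],yaw],[0,.00825,0])[0,:2]),yaw]; print(v); draw(v,"pics/sil.png")
E
```

```text
[[0.52227688 0.33302942 0.066     ]
 [0.52398376 0.32473123 0.066     ]
 [0.5270394  0.30899653 0.066     ]
 [0.52098376 0.34077657 0.066     ]]
[[0.56021656 0.29227922 0.022     ]
 [0.54775451 0.36695576 0.022     ]]
[np.float64(0.5226205379332529), np.float64(0.33286782317545627), 0.166]
```

View pics/sil.png

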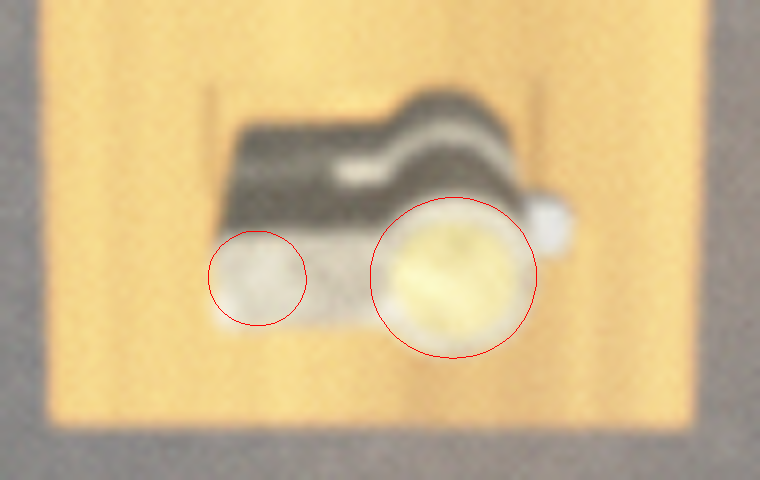

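```bash
python3 - <<'E'
from h import *
s=st(); delta([.5238,.3248,.046],np.pi+.166)
E
```

```text
t 11.52 p [0.5057 0.3214 0.249 ] yaw 3.3077 tilt 0.0001 F [-0.3 -0.1  0.2] op 0.0851 q [ 0.57  0.36  0.21  1.42 -0.    0.4 ]
delta [-0.0184, 0.0004, 0.203] [-0.0, 0.0, 0.0]
```

Request:
send_rows:
  deltas:
    - [[0.8,-0.008,0,0.02,0,0,0],[0.8,-0.0184,0.0004,0.05,0,0,0],[0.8,-0.0184,0.0004,0.085,0,0,0],[0.8,-0.0184,0.0004,0.12,0,0,0],[0.8,-0.0184,0.0004,0.15,0,0,0],[0.8,-0.0184,0.0004,0.175,0,0,0],[0.8,-0.0184,0.0004,0.19,0,0,0],[0.8,-0.0184,0.0004,0.193,0,0,0]]

```text
t: 12.18
position: [0.522, 0.324, 0.0526]
orientation: [-0.083, 0.997, -0.001, -0.002]
contact_force: [0.0, -0.6, 0.4]
opening: 0.0687
```

```bash
python3 - <<'E'
from h import *
s=st(); delta([.5238,.3248,.046],np.pi+.166)
im=get_image("wrist"); cv2.imwrite("pics/w7.png",im[:,:,::-1])
E=ext("wrist",s);print(proj(E,pose2([.5224,.3329,.166],[[0,0,.066],[0,-.02,.066]])))
im=get_image("side"); cv2.imwrite("pics/s7.png",cv2.resize(im[270:400,260:420,::-1],None,fx=5,fy=5*.9,interpolation=cv2.INTER_CUBIC)[:600])
E
```

```text
t 12.18 p [0.522  0.324  0.0526] yaw 3.308 tilt 0.0052 F [ 0.  -0.6  0.4] op 0.0687 q [ 0.56  0.5  -0.09  0.99 -0.    0.39]
delta [-0.0019, 0.0005, 0.0066] [-0.12, -0.28, 0.02]
[[345.00813957 332.89856894]
 [287.6644276  332.84126439]]
```

View pics/w7.png

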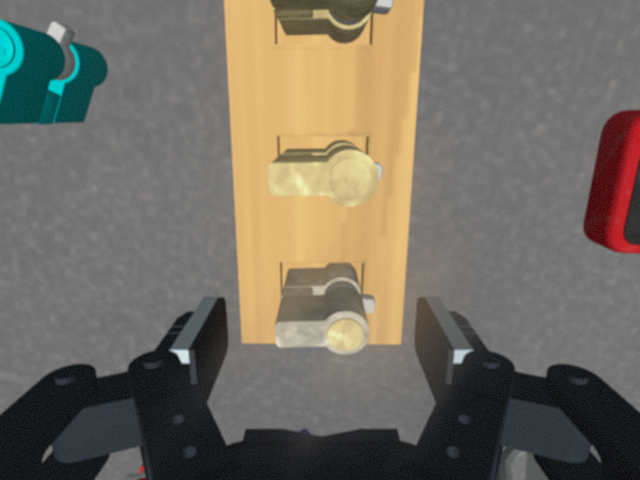

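View pics/s7.png

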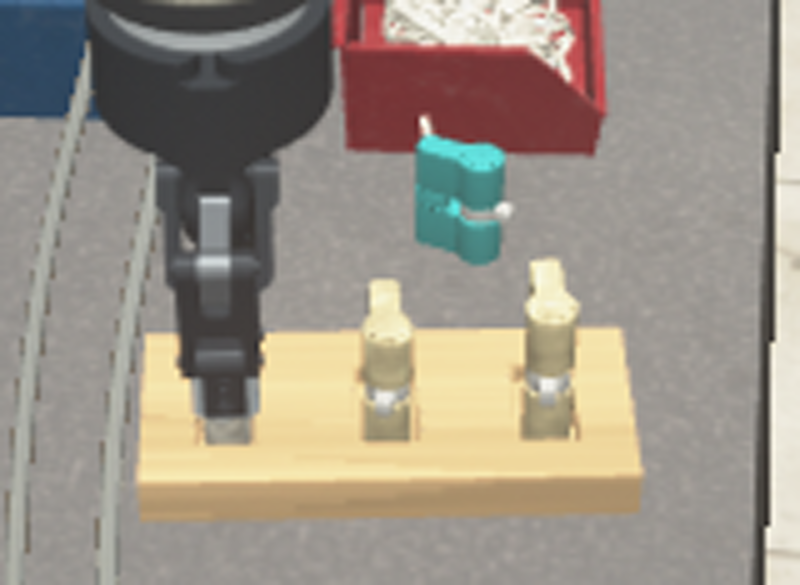

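Request:
send_rows:
  deltas:
    - [[0.8,-0.001,0.0005,0.004,0,0,0],[0.8,-0.0018,0.0005,0.0065,0,0,0],[0.6,-0.0018,0.0005,0.0065,0,0,0],[0.4,-0.0018,0.0005,0.0065,0,0,0],[0.2,-0.0018,0.0005,0.0065,0,0,0],[0,-0.0018,0.0005,0.0065,0,0,0],[0,-0.0018,0.0005,0.0065,0,0,0],[0,-0.0018,0.0005,0.0065,0,0,0]]
  grip_force: 60

```text
t: 12.95
position: [0.5259, 0.3259, 0.0502]
orientation: [-0.083, 0.997, 0.0, 0.001]
contact_force: [-0.4, -0.1, 6.2]
opening: 0.0304
```

```bash
python3 - <<'E'
from h import *
s=st(); delta([.5238,.3248,.046],np.pi+.166)
im=get_image("wrist"); cv2.imwrite("pics/w8.png",im[:,:,::-1])
E
```

```text
t 12.95 p [0.5259 0.3259 0.0502] yaw 3.3078 tilt 0.0013 F [-0.4 -0.1  6.2] op 0.0304 q [ 0.55  0.5  -0.09  0.98 -0.    0.39]
delta [0.0023, -0.0008, 0.0042] [0.01, 0.07, 0.01]
```

View pics/w8.png

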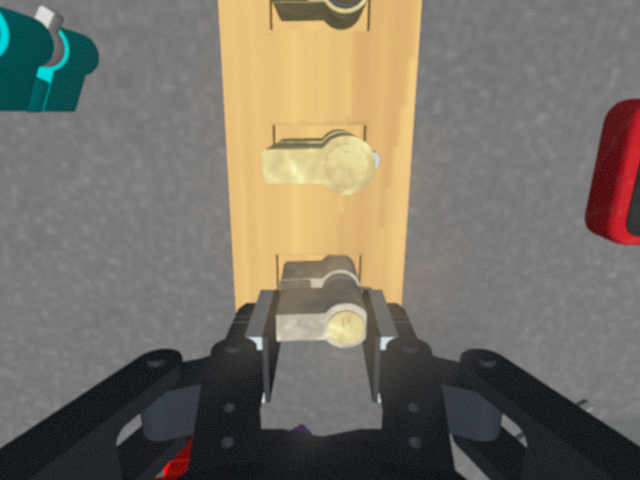

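Request:
send_rows:
  deltas:
    - [[0,0,0,0,0,0,0],[0,0,0,0,0,0,0],[0,0,0,-0.003,0,0,0],[0,0,0,-0.008,0,0,0],[0,0,0,-0.014,0,0,0],[0,0,0,-0.02,0,0,0],[0,0,0,-0.025,0,0,0],[0,0,0,-0.025,0,0,0]]

```text
t: 13.67
position: [0.5261, 0.3262, 0.0758]
orientation: [-0.083, 0.997, 0.0, 0.001]
contact_force: [-0.5, 1.3, -1.1]
opening: 0.0307
```

```bash
python3 - <<'E'
from h import *
s=st()
im=get_image("wrist"); cv2.imwrite("pics/w9.png",im[:,:,::-1])
im=get_image("side"); cv2.imwrite("pics/s9.png",cv2.resize(im[270:400,260:420,::-1],None,fx=5,fy=5*.9,interpolation=cv2.INTER_CUBIC)[:600])
E
```

```text
t 13.67 p [0.5261 0.3262 0.0758] yaw 3.308 tilt 0.0019 F [-0.5  1.3 -1.1] op 0.0307 q [ 0.56  0.48 -0.06  1.03 -0.    0.39]
```

View pics/w9.png

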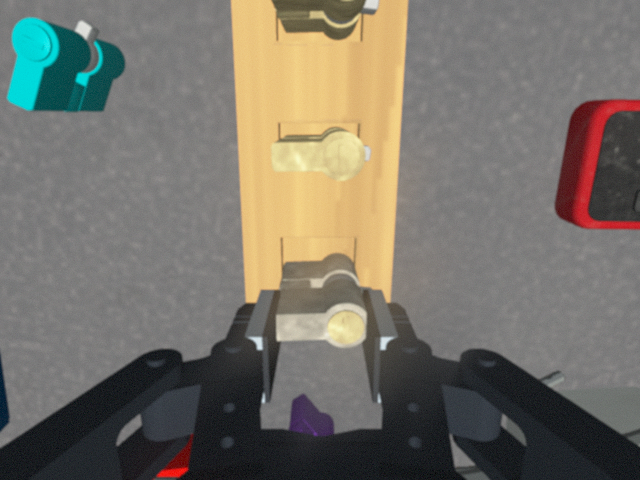

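View pics/s9.png

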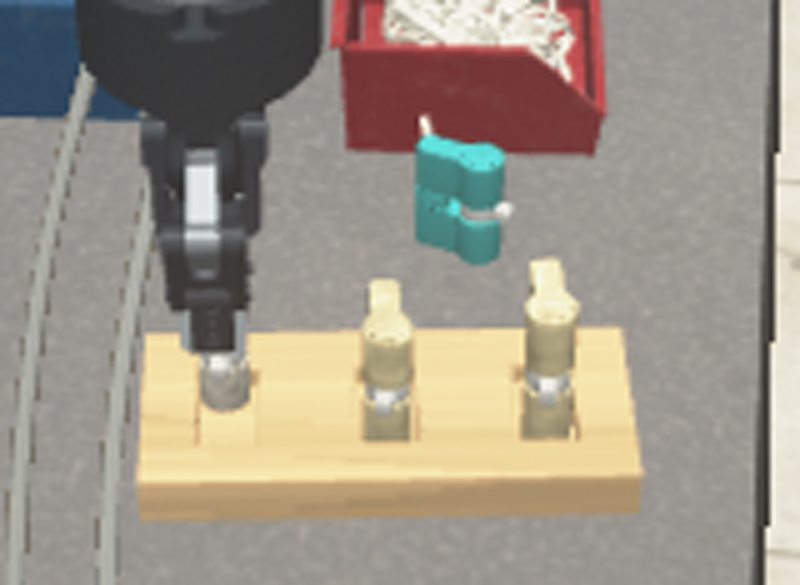

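```bash
python3 - <<'E'
from h import *
t=cv2.imread("pics/w9.png")
cv2.imwrite("pics/w9c.png",cv2.resize(t[240:360,250:390],None,fx=5.5,fy=5,interpolation=cv2.INTER_CUBIC))
E
```

```text
(no output)
```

View pics/w9c.png

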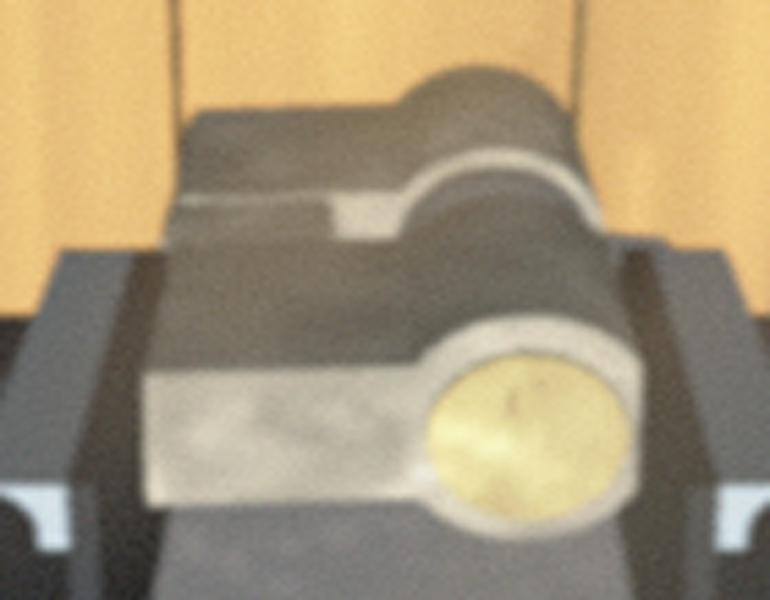

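```bash
python3 - <<'E'
from h import *
s=env.observe(); E=ext("wrist",s); zt=s["position"][2]-.038+.054
e=lambda a:np.array(a,float)/[5.5,5]+np.array([250,240])-.4
X=at_z(E,e([[523,427],[222,436]]),zt); R=Ro.from_quat(s["orientation"]).as_matrix()
L=(X-s["position"])@R; print(X,np.round(L*1e3,2),np.linalg.norm(X[1]-X[0]), "pix width check", 413.4*.017/ (E[1]@X[0]+E[2])[2])
d=X[0]-X[1]; print("cyl yaw",np.arctan2(-d[0],d[1]))
B=Rdown(np.pi+.166)[:2,:2]
print("pocket-based", (Rdown(np.pi+.166).T@(np.array([.5224,.3329,0])-np.r_[s["position"][:2],0]))*1e3)
# target
f=np.load("f.npy");h=np.load("hole.npy")[0]
yaw=np.pi+f[2]; r=Rdown(yaw)@np.r_[L[0,:2],0]
p=np.array([h[0]-r[0],h[1]-r[1],.102]); print("target",p,yaw); np.save("tgt.npy",np.r_[p,yaw])
delta([p[0],p[1],.2],yaw)
E
```

```text
[[0.52156546 0.33373722 0.09070431]
 [0.52530886 0.31550111 0.09070431]] [[  2.67   8.39 -16.  ]
 [  1.99 -10.22 -16.  ]] 0.018616353639096014 pix width check 50.04169982310616
cyl yaw 0.20246152295726852
pocket-based [1.99293292 7.42123555 0.        ]
target [ 0.55804851 -0.26041679  0.102     ] 3.1828805076008355
delta [0.065, -0.5836, -0.1254] [0.01, 0.03, 7.17]
```

```bash
python3 - <<'E'
from h import *
E=ext("side"); b=np.array([.5216,.3337]); fr=b+.0085*np.array([-.17,.985])
for z in(.026,.032,.0378,.044): print(z,(proj(E,[[fr[0],fr[1],z]])-[260,270])*[5,4.5])
print("pocket edge ref: cyl front at stand top, in s7 (228,443):",(proj(E,[[fr[0],fr[1],.022]])-[260,270])*[5,4.5])
Ew=ext("wrist")
t=cv2.imread("pics/w9.png");S=5
o=cv2.resize(t[240:360,250:390],None,fx=S,fy=S,interpolation=cv2.INTER_CUBIC)
a=np.linspace(0,2*np.pi,60)
for z,col in((.0918,(0,0,255)),(.082,(0,255,0))):
    X0=at_z(Ew,[[345.2,325]],z)[0]
    for c,r in(((0,0),.0085),((0,-.02),.005)):
        X=pose2([X0[0],X0[1],.18],np.c_[c[0]+r*np.cos(a),c[1]+r*np.sin(a),0*a+z]); cv2.polylines(o,[np.int32((proj(Ew,X)-[250,240]+.5)*S)],True,col,1)
cv2.imwrite("pics/w9o.png",o)
E
```

```text
0.026 [[224.59166749 429.91929676]]
0.032 [[224.02283024 419.22480442]]
0.0378 [[223.46889134 408.81041037]]
0.044 [[222.87228308 397.59380602]]
pocket edge ref: cyl front at stand top, in s7 (228,443): [[224.96854102 437.00475229]]
```

View pics/w9o.png

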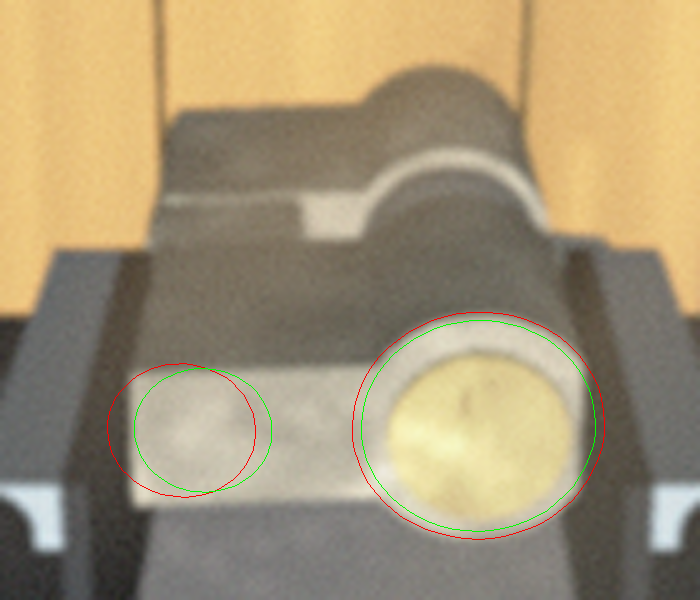

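```bash
python3 - <<'E'
from h import *
h=np.load("hole.npy")[0]; yaw=np.pi+.03
r=Rdown(yaw)@np.array([.0024,.0083,0]); p=np.array([h[0]-r[0],h[1]-r[1],.102]); print(p); np.save("tgt.npy",np.r_[p,yaw])
st(); delta([p[0],p[1],.2],yaw)
E
```

```text
[ 0.55768577 -0.26037032  0.102     ]
t 13.77 p [0.5256 0.3259 0.0747] yaw 3.308 tilt 0.0005 F [ 1.4  0.2 -1.6] op 0.0304 q [ 0.56  0.48 -0.06  1.03 -0.    0.39]
delta [0.0654, -0.5835, -0.1254] [0.01, 0.03, 7.81]
```

Request:
send_rows:
  deltas:
    - [[0,0,0,-0.01,0,0,0],[0,0,0,-0.03,0,0,0],[0,0,0,-0.055,0,0,0],[0,0,0,-0.08,0,0,0],[0,0,0,-0.105,0,0,0],[0,0.001,-0.008,-0.12,0,0,0],[0,0.003,-0.025,-0.125,0,0,0.5],[0,0.006,-0.05,-0.125,0,0,1]]

```text
t: 14.43
position: [0.5282, 0.2759, 0.2008]
orientation: [-0.075, 0.997, 0.001, 0.001]
contact_force: [0.6, -0.4, -1.0]
opening: 0.0306
```

```bash
python3 - <<'E'
from h import *
p=np.load("tgt.npy");st(); delta([p[0],p[1],.2],p[3])
E
```

```text
t 14.43 p [0.5282 0.2759 0.2008] yaw 3.2917 tilt 0.0025 F [ 0.6 -0.4 -1. ] op 0.0306 q [0.48 0.37 0.1  1.3  0.   0.33]
delta [0.0511, -0.5347, 0.0001] [0.06, 0.13, 6.88]
```

Request:
send_rows:
  deltas:
    - [[0,0.003,-0.028,0,0,0,0.5],[0,0.006,-0.058,0,0,0,1],[0,0.009,-0.09,0,0,0,1.5],[0,0.012,-0.122,0,0,0,2],[0,0.015,-0.155,0,0,0,2.5],[0,0.018,-0.188,0,0,0,3],[0,0.021,-0.22,0,0,0,3.5],[0,0.024,-0.252,0,0,0,4]]

```text
t: 15.1
position: [0.5403, 0.0202, 0.1989]
orientation: [-0.039, 0.999, -0.0, -0.001]
contact_force: [1.1, -0.2, -1.7]
opening: 0.0303
```

```bash
python3 - <<'E'
from h import *
p=np.load("tgt.npy");st(); delta([p[0],p[1],.2],p[3])
E
```

```text
t 15.1 p [0.5403 0.0202 0.1989] yaw 3.2193 tilt 0.0013 F [ 1.1 -0.2 -1.7] op 0.0303 q [ 0.04  0.28 -0.04  1.25 -0.   -0.04]
delta [0.0045, -0.2811, -0.001] [-0.02, -0.07, 2.73]
```

Request:
send_rows:
  deltas:
    - [[0,0,-0.032,0,0,0,0.5],[0,0.001,-0.064,0,0,0,1],[0,0.001,-0.096,0,0,0,1.5],[0,0.002,-0.13,0,0,0,2],[0,0.003,-0.165,0,0,0,2.7],[0,0.003,-0.2,0,0,0,2.7],[0,0.004,-0.23,0,0,0,2.7],[0,0.0045,-0.255,0,0,0,2.7]]

```text
t: 15.77
position: [0.5556, -0.2347, 0.1987]
orientation: [-0.015, 1.0, 0.0, -0.001]
contact_force: [0.2, 0.3, -0.5]
opening: 0.0305
```

Request:
send_rows:
  deltas:
    - [[0,0,-0.015,0,0,0,0],[0,0,-0.023,0,0,0,0],[0,0,-0.025,0,0,0,0],[0,0,-0.025,0,0,0,0],[0,0,-0.025,0,0,0,0],[0,0,-0.025,0,0,0,0],[0,0,-0.025,0,0,0,0],[0,0,-0.025,0,0,0,0]]

```text
t: 16.43
position: [0.5581, -0.2559, 0.1996]
orientation: [-0.017, 1.0, -0.0, 0.0]
contact_force: [-0.4, 0.5, -1.1]
opening: 0.0307
```

```bash
python3 - <<'E'
from h import *
p=np.load("tgt.npy");st(); delta(p[:3],p[3])
im=get_image("wrist"); cv2.imwrite("pics/w10.png",im[:,:,::-1])
im=get_image("side"); cv2.imwrite("pics/s10.png",cv2.resize(im[100:230,260:420,::-1],None,fx=5,fy=4.5,interpolation=cv2.INTER_CUBIC))
E
```

```text
t 16.43 p [ 0.5581 -0.2559  0.1996] yaw 3.1748 tilt 0.0002 F [-0.4  0.5 -1.1] op 0.0307 q [-0.43  0.4   0.15  1.31 -0.   -0.46]
delta [0.0006, -0.0044, 0.0976] [-0.01, 0.01, 0.18]
```

View pics/w10.png

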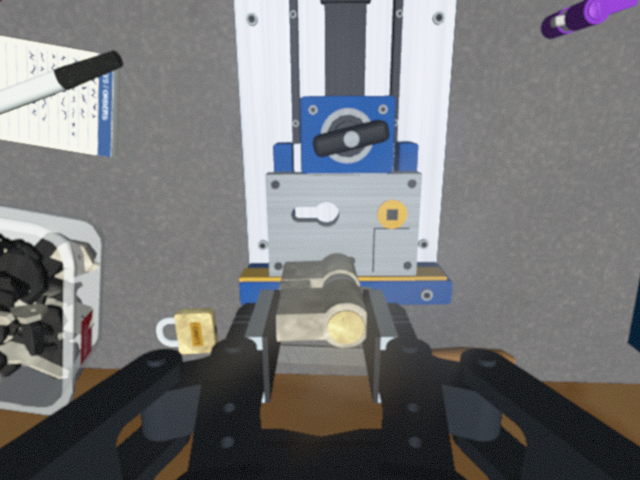

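View pics/s10.png

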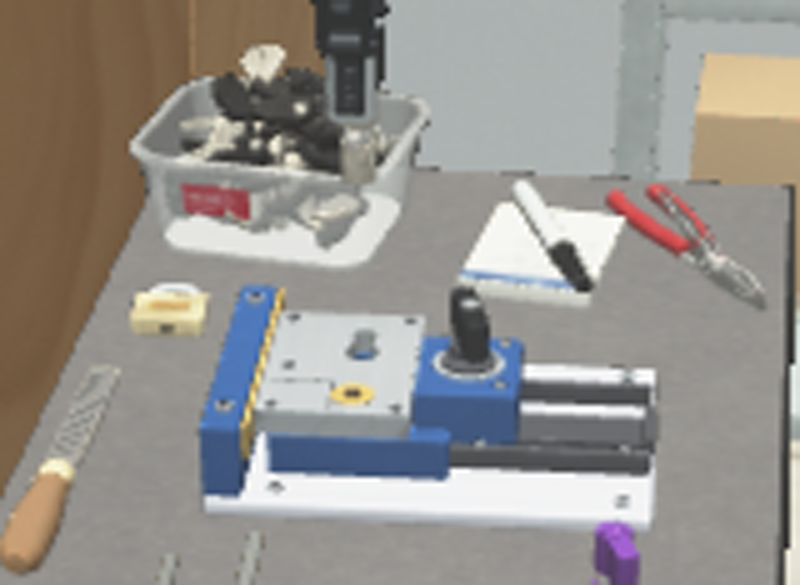

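```bash
python3 - <<'E'
from h import *
s=env.observe(); E=ext("wrist",s); h=np.load("hole.npy")[0]
d=np.array([.041,-.999,0])
t=cv2.imread("pics/w10.png");S=6
o=cv2.resize(t[180:245,270:380],None,fx=S,fy=S,interpolation=cv2.INTER_CUBIC)
a=np.linspace(0,2*np.pi,60)
for c,r in((h,.009),(h+.02*d,.0055)):
    cv2.polylines(o,[np.int32((proj(E,np.c_[c[0]+r*np.cos(a),c[1]+r*np.sin(a),0*a+.053])-[270,180]+.5)*S)],True,(0,0,255),1)
cv2.imwrite("pics/w10o.png",o)
E
```

```text
(no output)
```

View pics/w10o.png

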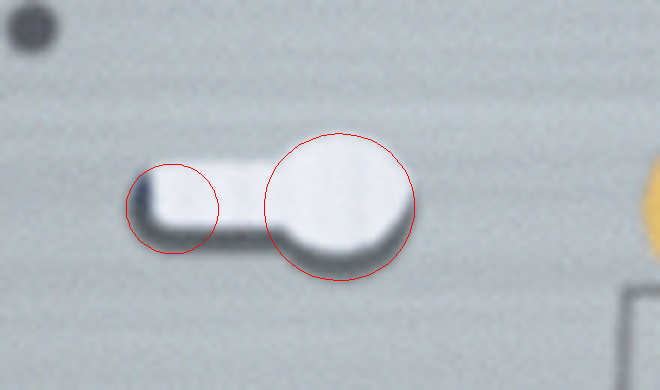

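Request:
send_rows:
  deltas:
    - [[0,0.0006,-0.0044,0.01,0,0,0.2],[0,0.0006,-0.0044,0.025,0,0,0.2],[0,0.0006,-0.0044,0.04,0,0,0.2],[0,0.0006,-0.0044,0.055,0,0,0.2],[0,0.0006,-0.0044,0.068,0,0,0.2],[0,0.0006,-0.0044,0.078,0,0,0.2],[0,0.0006,-0.0044,0.083,0,0,0.2],[0,0.0006,-0.0044,0.085,0,0,0.2]]

```text
t: 17.2
position: [0.557, -0.2611, 0.1133]
orientation: [-0.014, 1.0, 0.0, -0.001]
contact_force: [-0.5, -0.1, -0.5]
opening: 0.0306
```

Request:
send_rows:
  deltas:
    - [[0,0,0,0.003,0,0,0],[0,0,0,0.006,0,0,0],[0,0,0,0.009,0,0,0],[0,0,0,0.011,0,0,0],[0,0,0,0.012,0,0,0],[0,0,0,0.012,0,0,0],[0,0,0,0.012,0,0,0],[0,0,0,0.012,0,0,0]]

```text
t: 17.87
position: [0.5576, -0.2613, 0.1026]
orientation: [-0.014, 1.0, -0.0, 0.0]
contact_force: [-0.2, -1.2, -1.4]
opening: 0.0308
```

```bash
python3 - <<'E'
from h import *
p=np.load("tgt.npy");s=st(); delta(p[:3],p[3])
im=get_image("wrist"); cv2.imwrite("pics/w11.png",im[:,:,::-1])
im=get_image("side"); cv2.imwrite("pics/s11.png",cv2.resize(im[130:220,290:400,::-1],None,fx=7,fy=6.5,interpolation=cv2.INTER_CUBIC))
im=get_image("top"); cv2.imwrite("pics/t11.png",im[:,:,::-1])
E=ext("side"); h=np.load("hole.npy")[0]
print("side foot front pred", (proj(E,[[h[0],h[1]+.0085,s["position"][2]-.038],[h[0],h[1]+.0085,.053]])-[290,130])*[7,6.5])
E
```

```text
t 17.87 p [ 0.5576 -0.2613  0.1026] yaw 3.17 tilt 0.0003 F [-0.2 -1.2 -1.4] op 0.0308 q [-0.44  0.46 -0.02  1.09 -0.   -0.47]
delta [-0.0001, 0.0009, 0.0006] [-0.01, 0.01, -0.09]
side foot front pred [[288.77818661 292.94686383]
 [288.9173221  319.23738873]]
```

View pics/w11.png

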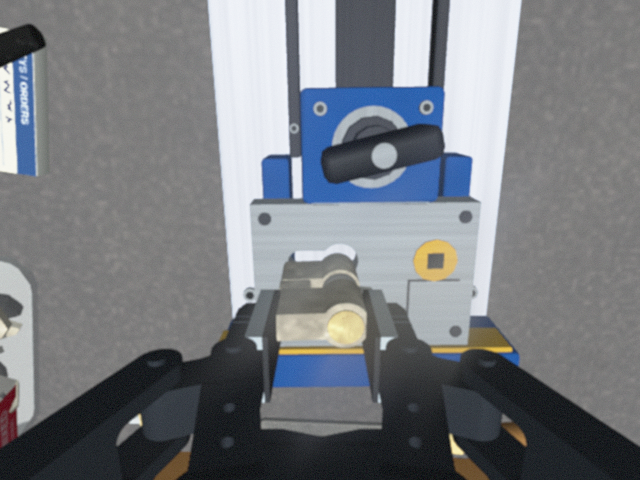

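View pics/s11.png

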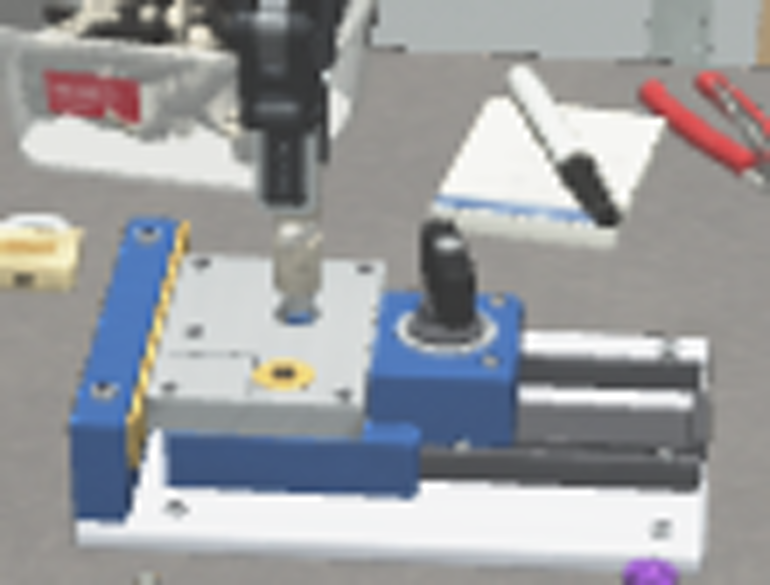

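View pics/t11.png

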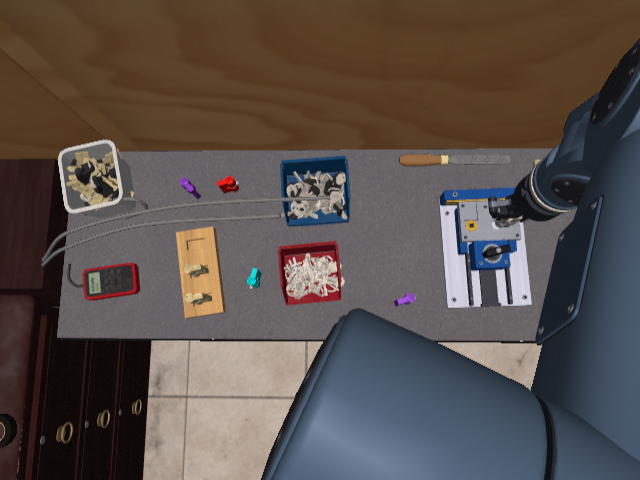

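```bash
python3 - <<'E'
from h import *
s=env.observe(); E=ext("wrist",s); h=np.load("hole.npy")[0]
R=Ro.from_quat(s["orientation"]).as_matrix(); b=s["position"]+R@np.array([.0024,.0083,0])
yaw=s["orientation"]; tw=np.arctan2(R[1,0],R[0,0])%(2*np.pi)-np.pi
print("barrel-hole mm",(b-h)[:2]*1e3,"tool yaw",tw)
t=cv2.imread("pics/w11.png");S=5
o=cv2.resize(t[235:355,250:390],None,fx=S,fy=S,interpolation=cv2.INTER_CUBIC)
a=np.linspace(0,2*np.pi,60)
def circ(v,z,rs,col):
    for c,r in rs:
        X=pose2(v,np.c_[c[0]+r*np.cos(a),c[1]+r*np.sin(a),0*a+z]); cv2.polylines(o,[np.int32((proj(E,X)-[250,235]+.5)*S)],True,col,1)
circ([h[0],h[1],.041],.053,(((0,0),.009),((0,-.02),.0055)),(255,0,0))
zf=s["position"][2]-.038
for z,col in((zf,(0,0,255)),(zf+.054,(0,255,0))): circ([b[0],b[1],tw+.015],z,(((0,0),.0085),((0,-.02),.005)),col)
cv2.imwrite("pics/w11o.png",o)
E
```

```text
barrel-hole mm [-0.13652598 -0.89576099] tool yaw 0.028468378093186253
```

View pics/w11o.png

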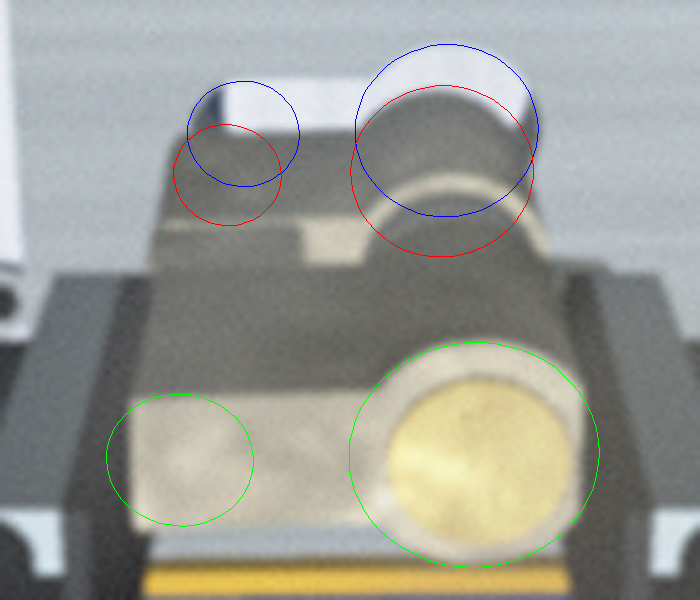

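Request:
send_rows:
  deltas:
    - [[0,0,0.0005,0,0,0,0],[0,0,0.001,0,0,0,0],[0,0,0.001,0,0,0,0],[0,0,0.001,0,0,0,0],[0,0,0.001,0,0,0,0],[0,0,0.001,0,0,0,0],[0,0,0.001,0,0,0,0],[0,0,0.001,0,0,0,0]]

```text
t: 18.68
position: [0.5574, -0.2602, 0.1024]
orientation: [-0.014, 1.0, -0.0, -0.0]
contact_force: [0.2, 0.4, -1.4]
opening: 0.0306
```

```bash
python3 - <<'E'
from h import *
s=st(); R=Ro.from_quat(s["orientation"]).as_matrix(); h=np.load("hole.npy")[0]
print((s["position"]+R@np.array([.0024,.0083,0])-h)*1e3, np.abs(s["dq"]).max())
print(env.sign_off())
E
```

```text
t 18.68 p [ 0.5574 -0.2602  0.1024] yaw 3.1701 tilt 0.0001 F [ 0.2  0.4 -1.4] op 0.0306 q [-0.44  0.46 -0.02  1.09 -0.   -0.47]
[-0.22762832  0.14445986 49.43031218] 0.0023763578089444344
the job is handed in; nothing more can be done
None
```

The lock case is clamped home and the silver cylinder is held still and upright over the keyhole opening; I handed the job in at 18.7 s of the 56 s allowed.

- **Jaw and clamp:** I gripped the knob and slid the jaw until it stalled against the fence, pushing with about 17 N. I then turned the knob about 75° clockwise. In the pictures afterwards the case measures home, at x of about 54.2 mm, square on the fence with the knob turned. My estimate for the clamp is about 1.35 rad, from the tool's turn and the starting angle I measured for the knob bar.
- **Cylinder:** I picked the silver one from the stand, gripping it above its cam, and carried it over the bins about 16 cm up.
- **Last position check:** The calculated centre of the round part is within 0.3 mm of the opening's, the foot is about 11 mm above the case and tool tilt is near zero. The arm is still, and the wrist force shows only the cylinder's weight.
- **Bystanders:** In the last top view the bins and the two brass cylinders show no movement from where they stood.

Some readings differed slightly:
- The side view put the foot nearer 8–9 mm above the case, which is still within the 3–20 mm range.
- The grip opening read 30.6 mm on the 33.5 mm section. I think the pads sink in slightly, because the pads cut off the cylinder's outline in the picture.
- The cylinder may be turned in the fingers by 1–2°, which I compensated only partly.

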